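# Load the cap sealer's carriage, run it in and latch it

### The job

Get the cap sealer ready for its next run: lay the tweezers that were left across its carriage flat in the cream tray on the left, and lay every screw cap standing about on the table to the right of the sealer flat in the carriage's trough, side by side in one row. Then push the carriage fully home under the hood - it cocks and jams in its guide unless it is pushed on its centre line - and, last, swing the latch arm shut behind it until it rests in its catch. Leave everything else, such as the labels, the tape roll and the syringes, where it is.

Things in the scene. Friction and masses are not known exactly. Their poses are not given: they have to be found in the camera images.
- sealer: Cap sealer fixed to the table, turned up to 9 degrees: grey base 420 mm long (x) by 152 wide, two notched guide rails along its middle, a low white hood over its far end (x +100 to +210 mm, 128 wide, 81 high, opening 50 high and 108 wide). Origin: centre of the base's underside, on the table; x along the slide, away from the robot into the hood, y left, z up.
- carriage (a joint): Travel of the carriage (m) along the sealer's x: 0 = out, 0.13 = fully home against its stop; starts at 0 to 0.02. Sliding friction about 2 N. It has play: a push or pull along x whose contact lies wholly 5 mm or more to one side of the centre line cocks it (up to 2.6 degrees) and it catches in the notched rails and jams; it straightens and frees itself when let go. Stays where it is left.
- trough (a point): Middle of the floor of the carriage's trough, 26 mm above the table; moves with the carriage; x into the hood, y left, z up. Aluminium deck 84 mm wide. Trough 233 mm long by 55 wide: four caps in a row (centres at x = +86, +29, -29, -86 mm), 3.5 mm spare each side; side and front rims only 5 mm high, 6 thick; push block at the rear. With the carriage out, all open from above.
- push_face (a point): Middle of the flat rear face (towards the robot) of the carriage's polished, slippery steel push block, on the centre line, 35 mm above the table; x into the hood. Block 15 mm thick (x), 110 wide (y), from 20 to 50 mm above the table. Push here along +x to run the carriage in; the block can also be pulled back from its other side or gripped across its 15 mm.
- latch (a joint): Angle of the latch arm (rad): 0 = shut, arm straight across behind the push block (along the sealer's -y from its hinge), tip in the steel catch at the right; grows as it swings out towards the robot; at 1.57 it points along the sealer's -x; starts at 1.7 to 1.95, range 0 to 2.1. Stays where it is left (0.05 N m). Can shut only with the carriage fully home.
- latch_hinge (a point): Point on the latch's upright hinge axis, 56 mm above the table, at the sealer's left side (sealer x -69, y +78 mm).
- latch_knob (a point): Centre of the upright round black knob on the latch arm, 56 mm above the table, 100 mm from the hinge axis; 18 mm in diameter, from 32 to 70 mm above the table. The arm below is a steel bar 10 mm wide, 24 to 32 mm above the table, reaching 149 mm from the hinge. When shut, the knob is 22 mm right of the sealer's centre line.
- tweezers_centre (a point): Centre of the gilt tweezers: 126 mm long (along their y), 17 mm wide (x) at the middle, 10 mm thick (z). They start lying crosswise on the two side rims of the carriage, their underside 31 mm above the table.
- tray: Cream moulded tray fixed left of the sealer, 150 mm (x) by 395 (y), 27 high; origin: centre of its underside; y points roughly towards the robot's side. Flat inner floor 116 by 360 mm, 2 mm thick. A flat stack of orange labels (85 by 92 by 9 mm) lies in it about 115 mm along +y; the -y half is free.
- tape: Tape roll, 105 mm across, 48 mm high, right of the hood; not part of the job.
- labels: The stack of orange labels in the tray; leave it there.
- syringe: Small syringe, 121 mm long, at the far right; not part of the job.
- cap_a_centre (a point): Centre of a white screw cap: 47 mm in diameter, 14 mm high, standing flat on the table right of the sealer at the start; two to four such caps are present (the absent ones read None from the start). The caps behind the tray at the back left are not part of the job.
- cap_b_centre (a point): Centre of a white screw cap: 47 mm in diameter, 14 mm high, standing flat on the table right of the sealer at the start; two to four such caps are present (the absent ones read None from the start). The caps behind the tray at the back left are not part of the job.
- cap_c_centre (a point): Centre of a white screw cap: 47 mm in diameter, 14 mm high, standing flat on the table right of the sealer at the start; two to four such caps are present (the absent ones read None from the start). The caps behind the tray at the back left are not part of the job.
- cap_d_centre (a point): Centre of a white screw cap: 47 mm in diameter, 14 mm high, standing flat on the table right of the sealer at the start; two to four such caps are present (the absent ones read None from the start). The caps behind the tray at the back left are not part of the job.
There are look-alikes about, which are no part of the job. What is shaped like the part that bears cap_b_centre but pink or yellow is not meant. Leave any brown look-alike of the part that bears cap_a_centre alone.

How it is judged:
By the outcome, as a careful person would: the job done as asked, in the order asked, and still so for the second after the job is handed in, with the robot touching nothing.
Of cap_a, cap_b, cap_c, cap_d only 2 to 4 are there at a start; the rules pass over those that are not, and their reading is None.
At some moment in a run one of cap_a, cap_b, cap_c, cap_d, tweezers may be knocked a few centimetres aside while the robot is not near it.
Once in a run the grip may slacken for a moment while it holds something.
It also fails if it takes over 210 s, if anything falls off the work surface, if the arm or the gripper's body presses on something with over 40 N, if the wrist force passes 120 N, or if a joint passes its speed limit or range.

### The arm

A 6-joint arm with a two-finger parallel gripper is mounted at the origin on the work surface; the furniture and walls round the work are solid. World frame = base frame: x ahead of the robot, y to its left, z up, the work surface at z = 0. Lengths are in mm, angles in degrees, forces in N, time in s.
With the tool pointing down it reaches from about 300 to 850 mm from the base axis. Payload 4.2 kg.
Tool frame: the origin (TCP) lies at the very end of the fingers, on their centre line; the grasp point (between the pads) lies 19 mm behind it; z points along the fingers, y is the line along which they close (so a half turn about z gives the same grasp; the last joint's range is limited). The gripper opens to 91 mm and grips with 3 to 60 N. Pads are 32 mm wide; open, the fingers measure 118 mm over their backs; the gripper's body (76 mm by 178 mm) begins 60 mm behind the grasp point.
Start: joints at [74.141, 18.312, 89.639, -0, 72.044, -1.146], TCP at [146.044, 556.162, 193.276] pointing down, gripper open.
Joint ranges: [-177.97, 177.97], [-48.28, 115.42], [12.27, 149.76], [-77.06, 257.06], [2.81, 150.46], [-146.56, 146.56]. Speed limits (degrees/s): [147.25, 147.25, 180, 180, 180, 180].

### API

Orientations are given as [roll, pitch, yaw] about the fixed x, y, z axes, in that order (R = Rz(yaw) Ry(pitch) Rx(roll)).
In Python, from workcell import env, eyes gives the robot as it stands.
- The arm moves only by the tool send_rows, never from a script. Its argument "targets" is text: rows parted by semicolons, each of 7 numbers parted by spaces: the shift along the tool's x, y, z in m, then the turn, a rotation vector about the tool's x, y, z in degrees, then the opening in per cent of the stroke, from 0 (shut) to 100 (fully open). A call has 1 to 12 rows; each row is the pose to reach, as a shift and turn from the pose commanded when the call began, along the tool's axes at that moment; what a row does not reach only later rows make up. A row lasts 1/12 s, in which the tool goes at most 41.7 mm and 7.16 degrees, less where a joint would pass 70% of its speed; a pose out of reach is approached as far as the arm can. A call with a gripper value outside its range is refused whole. The fingers move at their own pace and stop on an object; "grip_force" is the grip in N (left out, the last holds). Time passes only in rows, so rows that repeat a pose let the fingers close. It gives the time, the measured TCP pose, the force, the opening and the grip force at its end, in the units of the state.
- env.state(): the state, without advancing time (a new reading comes with each control period).
- eyes.grab_frame(name): name is "side" or "top" or "wrist"; returns a dict with "image" (420x560x3 uint8, blue, green, red), "fovy" (degrees; the focal length in pixels is half the picture's height over the tangent of half this angle, whatever the lens; pixels are square), "cx", "cy" (the principal point, pixels), "D" ([k1, k2, p1, p2, k3] as OpenCV has them; the pictures are not rectified), "eye" and "attitude" of the camera in the world. Camera axes: x right, y up, looking along -z (the intrinsics and any distortion apply to the point x, -y, -z); pixel columns grow to the right and rows downward; lengths in mm; the calibration is good to about 2 mm. A picture is of the moment at which its call begins. There is no depth.
- env.job_done(): hands the job in; it is judged then, once.
The state is a dict: "time_s": time; "qpos": joint angles; "qvel": joint speeds; "effort": joint torques, N m; "ee_pos": TCP position; "ee_rot": TCP orientation; "force": force on the tool from outside, world axes, zero at the start; "torque": the same for the moment, N m; "gripper_width": finger opening in mm; "gripper_force": force on a finger pad.
Only numpy, scipy, OpenCV 4.12 (cv2) and the standard library are available. Lean on these libraries where they do the work, as an engineer would, in place of code of your own. Each camera call takes 0.05 s, during which the arm holds its last target. There are 200 camera calls.

## Working session

There is one attempt and no reset: what is moved stays moved. The work goes in short steps, Python scripts to look and compute and a tool call to move; the robot and the scene stay as the last step left them, time stands still between calls to the robot, and variables do not carry over. Pictures are saved under pics/ and viewed, at most 14 in all, crops included, and the job is handed in when it is done.

Besides the shell and the picture viewer there is one more tool, called after "Request:" in YAML: its name, and indented under it one key for each argument. send_rows: Moves the arm, as the interface text tells. Its arguments: {"type":"object","properties":{"targets":{"type":"string"},"grip_force":{"type":"number"}},"required":["targets"]}

```bash
mkdir -p pics; ls; cat > h.py <<'E'
import numpy as np, cv2, pickle
from workcell import env, eyes
from scipy.spatial.transform import Rotation as R
def grab(n, save=None):
    f=eyes.grab_frame(n)
    if save: cv2.imwrite('pics/'+save+'.png',f['image']); pickle.dump(f,open('pics/'+save+'.pkl','wb'))
    return f
def load(s): return pickle.load(open('pics/'+s+'.pkl','rb'))
E
python3 - <<'E'
from h import *
for n in ('top','side','wrist'):
    f=grab(n,n+'0'); print(n,f['fovy'],f['cx'],f['cy'],f['D'],f['eye'],f['attitude'])
s=env.state(); print(s)
E
```

```text
pics
top 56.23767127333664 281.6106438700136 210.63364596612877 [-0.02401095  0.          0.          0.          0.        ] [ 319.67236338    1.54483031 1300.95611705] [ 10.43267706  -1.06799668 -88.33269354]
side 53.384321968391056 277.66077845476246 204.73830783256983 [-0.00464602  0.          0.          0.          0.        ] [ 473.0892569  -911.97043569  679.6446713 ] [57.45111678 -1.44639999 -3.67627383]
wrist 71.5659380468257 277.4653257173867 212.49577494691266 [-0.04040398  0.          0.          0.          0.        ] [ 70.17928025 576.5870007  383.64921951] [-16.38687718   0.08357313  75.32536616]
{'time_s': 0.15, 'qpos': array([ 7.41402533e+01,  1.83426510e+01,  8.96879553e+01,  4.98697920e-04,
        7.20423913e+01, -1.14545120e+00]), 'qvel': array([-0.02411867, -0.07787831, -0.15964576,  0.02163822,  0.00550112,
       -0.04843609]), 'effort': array([-7.52129999e-04, -4.12775731e+01, -2.32155365e+01,  7.25714955e-02,
        4.32893378e-02, -1.05168485e-04]), 'ee_pos': array([145.93807799, 555.78070114, 192.63542603]), 'ee_rot': array([-1.79927026e+02, -1.93337509e-03,  1.65285549e+02]), 'force': array([-0.16639702,  1.00167188,  0.42171108]), 'torque': array([ 0.01631929, -0.01453805, -0.01949969]), 'gripper_force': 0.0, 'gripper_width': 91.0585426381315}
```

View pics/top0.png

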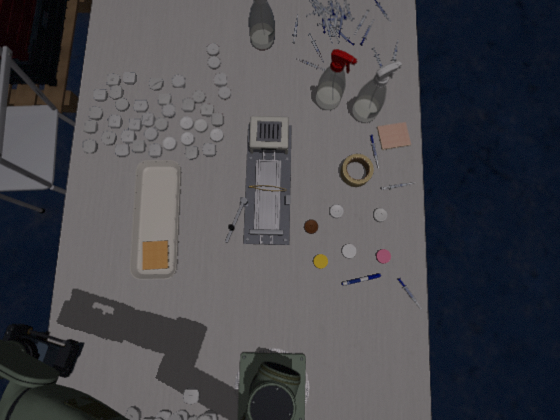

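View pics/side0.png

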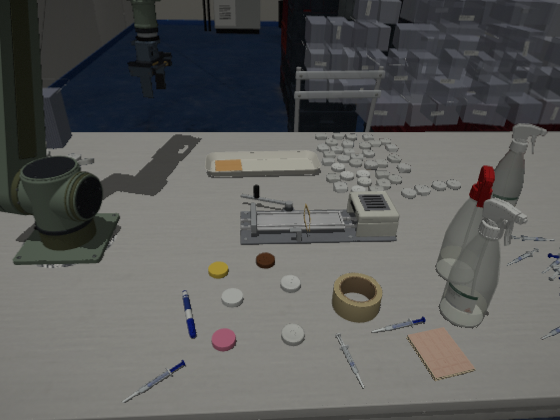

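The pictures show three white caps right of the sealer, at top px (336,211), (380,215) and (349,251). The look-alikes there are brown (311,227), yellow (321,261) and pink (383,256). White caps at the back left, around (150,115), aren't part of the job. The tweezers lie at (267,188), the knob and arm around (240,205), the tray at (158,220) and the labels at (155,255).

```bash
cat >> h.py <<'E'
def cam(f):
    fl=210/np.tan(np.radians(f['fovy']/2)); K=np.array([[fl,0,f['cx']],[0,fl,f['cy']],[0,0,1.]])
    return K,np.array(f['D'],float),R.from_euler('xyz',f['attitude'],degrees=True).as_matrix()@np.diag([1,-1,-1.]),np.array(f['eye'])
def plane(f,px,z):
    K,D,A,e=cam(f); p=cv2.undistortPoints(np.array(px,float).reshape(-1,1,2),K,D)[:,0]
    d=np.c_[p,np.ones(len(p))]@A.T; return e+d*((z-e[2])/d[:,2])[:,None]
def proj(f,P):
    K,D,A,e=cam(f); P=np.array(P,float).reshape(-1,3)
    return cv2.projectPoints((P-e)@A,np.zeros(3),np.zeros(3),K,D)[0][:,0]
def blobs(m,amin=20):
    n,l,s,c=cv2.connectedComponentsWithStats(m.astype(np.uint8)); return [(c[i].round(1),s[i,4],l==i) for i in range(1,n) if s[i,4]>=amin]
def rel(tgt,yaw=None,rpy=None):
    """shift in tool axes (m) from the measured pose to world tgt (mm)"""
    s=env.state(); T=R.from_euler('xyz',s['ee_rot'],degrees=True); return T.inv().apply(np.array(tgt)-s['ee_pos'])/1000
E
python3 - <<'E'
from h import *
f=load('top0'); im=f['image']; hsv=cv2.cvtColor(im,cv2.COLOR_BGR2HSV)
big=cv2.resize(im[110:280,120:400],None,fx=2.8,fy=2.8,interpolation=cv2.INTER_CUBIC); cv2.imwrite('pics/c1.png',big)
for n,c in (('a',(336,211)),('b',(380,215)),('c',(349,251)),('brown',(311,227))): 
    print(n,im[c[1],c[0]],im[c[1],c[0]+13],plane(f,[c],14)[0].round())
m=np.zeros(im.shape[:2],bool); m[190:280,325:400]=1
m&=(hsv[...,1]<25)&(im.min(2)>175)
for c,a,_ in blobs(m): print('cap?',c,a,plane(f,[c],12)[0].round(1))
fs=load('side0')
for c in ((290,284),(233,297),(293,334),(307,215),(256,190)): print('side',c,plane(fs,[c],14)[0].round())
print('sealer base corners', plane(f,[(244,244),(291,244),(249,117),(290,117)],12).round())
E
```

```text
a [132 130 133] [108 107 112] [ 562. -197.   14.]
b [130 129 131] [111 110 114] [ 553. -345.   14.]
c [140 138 140] [109 107 112] [ 430. -241.   14.]
brown [22 34 58] [111 109 114] [ 505. -114.   14.]
side (290, 284) [ 563. -209.   14.]
side (233, 297) [ 435. -245.   14.]
side (293, 334) [ 557. -352.   14.]
side (307, 215) [637.  71.  14.]
side (256, 190) [494. 215.  14.]
sealer base corners [[442. 105.  12.]
 [447. -50.  12.]
 [886. 108.  12.]
 [891. -35.  12.]]
```

View pics/c1.png

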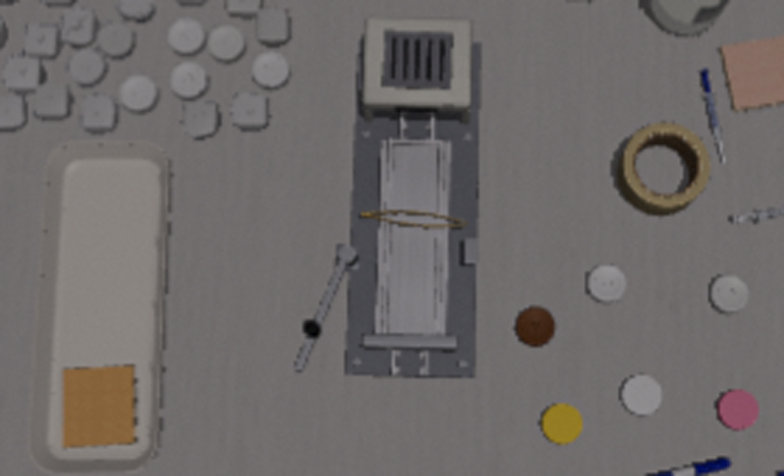

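```bash
cat >> h.py <<'E'
def go(x,y,z,yaw):
    s=env.state(); T=R.from_euler('xyz',s['ee_rot'],degrees=True); G=R.from_euler('xyz',[180,0,yaw],degrees=True)
    v=T.inv().apply(np.array([x,y,z])-s['ee_pos'])/1000; r=(T.inv()*G).as_rotvec(degrees=True)
    print('GO',(x,y,z,yaw),'%.4f %.4f %.4f %.2f %.2f %.2f'%(*v,*r),'dist %.0f'%(1000*np.linalg.norm(v)))
E
python3 - <<'E'
from h import *
f=load('wrist0');s=env.state();T=R.from_euler('xyz',s['ee_rot'],degrees=True)
print(T.inv().apply(np.array(f['eye'])-s['ee_pos']), (T.inv()*R.from_euler('xyz',f['attitude'],degrees=True)).as_euler('xyz',degrees=True))
go(520,-60,260,180)
E
```

```text
[  78.56547604    0.63777431 -191.01210971] [ 1.63611139e+02 -1.06009741e-02  8.99601859e+01]
GO (520, -60, 260, 180) -0.5182 -0.5007 -0.0667 -0.07 -0.01 -14.71 dist 724
```

Request:
send_rows:
  targets: "-0.259 -0.250 -0.0667 0 0 0 100;-0.259 -0.250 -0.0667 0 0 0 100;-0.259 -0.250 -0.0667 0 0 0 100;-0.259 -0.250 -0.0667 0 0 0 100;-0.259 -0.250 -0.0667 0 0 0 100;-0.259 -0.250 -0.0667 0 0 0 100;-0.259 -0.250 -0.0667 0 0 0 100;-0.259 -0.250 -0.0667 0 0 0 100;-0.259 -0.250 -0.0667 0 0 0 100;-0.259 -0.250 -0.0667 0 0 0 100;-0.259 -0.250 -0.0667 0 0 0 100;-0.259 -0.250 -0.0667 0 0 0 100"

```text
time_s: 1.15
ee_pos: [332.7, 248.8, 259.7]
ee_rot: [180.0, -0.1, 165.3]
force: [-0.0, 0.4, 0.1]
gripper_width: 90.8
gripper_force: 0.0
```

Request:
send_rows:
  targets: "-0.259 -0.250 0 0 0 -14.7 100;-0.259 -0.250 0 0 0 -14.7 100;-0.259 -0.250 0 0 0 -14.7 100;-0.259 -0.250 0 0 0 -14.7 100;-0.259 -0.250 0 0 0 -14.7 100;-0.259 -0.250 0 0 0 -14.7 100;-0.259 -0.250 0 0 0 -14.7 100;-0.259 -0.250 0 0 0 -14.7 100;-0.259 -0.250 0 0 0 -14.7 100;-0.259 -0.250 0 0 0 -14.7 100;-0.259 -0.250 0 0 0 -14.7 100;-0.259 -0.250 0 0 0 -14.7 100"

```text
time_s: 2.15
ee_pos: [519.8, -57.3, 259.1]
ee_rot: [179.9, -0.1, -179.9]
force: [1.0, 1.2, -0.2]
gripper_width: 91.6
gripper_force: 0.0
```

```bash
python3 - <<'E'
from h import *
grab('wrist','w1'); s=env.state(); print(s['ee_pos'],s['ee_rot'],s['time_s'])
E
```

```text
[519.56122931 -57.0335504  259.47664074] [ 1.79943697e+02 -7.66847533e-02 -1.79879283e+02] 2.2
```

View pics/w1.png

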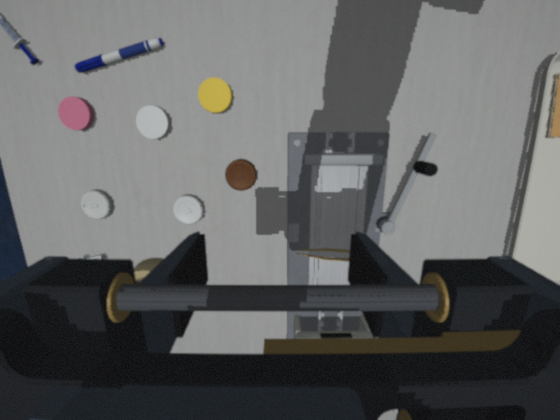

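Wrist view 1 shows white caps at (152,122), (96,204) and (188,209). Brown is at (240,174), yellow (215,95) and pink (75,113). The push block is near (338,158), the knob at (425,168), the hinge at (386,226) and the tweezers at about (325,253). I'll refine these from a close crop.

```bash
python3 - <<'E'
from h import *
f=load('w1'); im=f['image']; hsv=cv2.cvtColor(im,cv2.COLOR_BGR2HSV)
cv2.imwrite('pics/c2.png',cv2.resize(im[115:275,270:460],None,fx=3.7,fy=3.7,interpolation=cv2.INTER_CUBIC))
print(im[122,152],im[122,180],im[204,96],im[209,188],im[240,150])
g=cv2.GaussianBlur(im[...,1],(5,5),1)
c=cv2.HoughCircles(g[:240,:280],cv2.HOUGH_GRADIENT,1,25,param1=60,param2=14,minRadius=13,maxRadius=21)[0]
for x,y,r in c: print((x,y,r),plane(f,[(x,y)],14)[0].round(1),'diam %.0f'%(2*np.linalg.norm(plane(f,[(x+r,y)],14)-plane(f,[(x,y)],14))), im[int(y),int(x)])
E
```

```text
[182 182 178] [149 151 150] [159 160 157] [177 177 173] [148 150 147]
(np.float32(240.5), np.float32(174.5), np.float32(15.5)) [ 509.6 -112.3   14. ] diam 47 [42 61 88]
(np.float32(213.5), np.float32(93.5), np.float32(16.0)) [ 395.1 -146.7   14. ] diam 45 [ 77 172 191]
(np.float32(187.5), np.float32(209.5), np.float32(13.4)) [ 564.4 -197.    14. ] diam 42 [180 180 174]
(np.float32(95.5), np.float32(202.5), np.float32(14.7)) [ 553.2 -342.1   14. ] diam 47 [167 167 164]
(np.float32(72.5), np.float32(110.5), np.float32(14.9)) [ 415.6 -353.8   14. ] diam 45 [127 104 169]
(np.float32(151.5), np.float32(123.5), np.float32(15.8)) [ 435.2 -239.1   14. ] diam 46 [182 180 177]
```

View pics/c2.png

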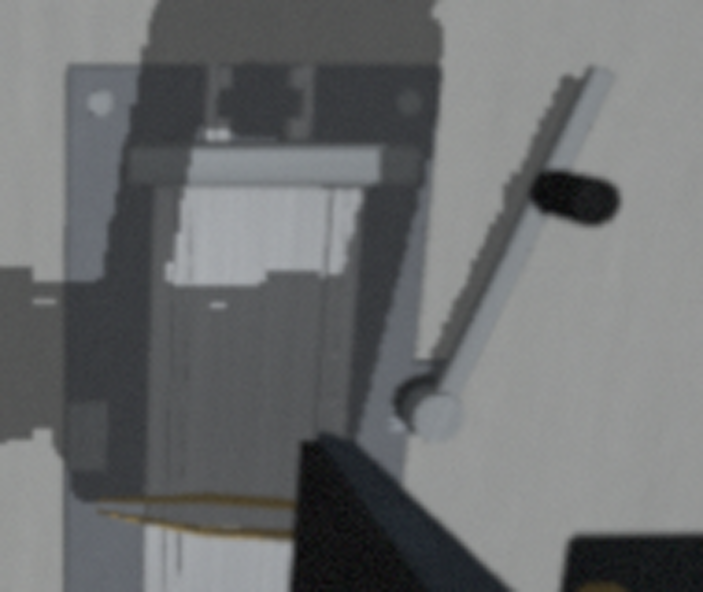

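```bash
python3 - <<'E'
from h import *
f=load('w1'); P=lambda l,z: plane(f,np.array(l)/3.7+[270,115],z).round(1)
b=P([(128,148),(425,147),(128,185),(425,185)],50); print('block',b.tolist(), np.linalg.norm(b[1]-b[0]), 'yaw',np.degrees(np.arctan2(-(b[1]-b[0])[0],(b[1]-b[0])[1])))
print('base corners z~20',P([(66,64),(440,64),(66,590)],20).tolist())
d=P([(152,200),(144,590),(362,190),(338,440)],31); print('deck',d.tolist())
print('knob top',P([(600,200)],70),'hinge top',P([(437,415)],45))
print('tweez',P([(98,512),(210,517)],38))
t=load('top0'); Q=lambda l,z: plane(t,np.array(l)/2.8+[120,110],z).round(1).tolist()
print('tweezers top',Q([(361,214),(463,224)],38))
print('block top',Q([(364,336),(457,337)],50))
print('base',Q([(346,375),(475,377),(480,40)],20), 'hood front',Q([(363,105),(469,108)],81),'hood back',Q([(367,20),(470,18)],81))
print('tray outer',Q([(47,145),(167,145),(155,470),(32,465)],27),'labels',Q([(64,368),(134,366),(134,442),(64,446)],11))
print('knob',Q([(312,328)],65),'hinge',Q([(345,256)],50),'tip',Q([(299,368)],30))
E
```

```text
block [[477.3, -20.0, 50.0], [476.3, 89.6, 50.0], [490.8, -19.6, 50.0], [490.3, 91.0, 50.0]] 109.6045619488532 yaw 0.5227572048740929
base corners z~20 [[447.9, -42.0, 20.0], [447.0, 103.4, 20.0], [673.4, -39.3, 20.0]]
deck [[498.9, -8.3, 31.0], [667.5, -5.9, 31.0], [494.7, 73.5, 31.0], [598.2, 72.6, 31.0]]
knob top [[492.7 147.5  70. ]] hinge top [[582.4 107.3  45. ]]
tweez [[627.6 -27.2  38. ]
 [629.8  19.6  38. ]]
tweezers top [[630.6, 95.0, 38.0], [622.5, -25.6, 38.0]]
block top [[484.3, 84.3, 50.0], [486.5, -22.1, 50.0]]
base [[441.8, 105.3, 20.0], [444.2, -45.0, 20.0], [861.0, -40.6, 20.0]] hood front [[750.1, 95.3, 81.0], [750.8, -27.8, 81.0]] hood back [[855.4, 95.3, 81.0], [862.4, -26.1, 81.0]]
tray outer [[706.0, 476.3, 27.0], [710.7, 332.4, 27.0], [326.0, 316.9, 27.0], [327.2, 457.3, 27.0]] labels [[440.4, 436.3, 11.0], [445.4, 354.6, 11.0], [357.3, 347.6, 11.0], [350.1, 428.1, 11.0]]
knob [[489.5, 142.5, 65.0]] hinge [[576.9, 110.4, 50.0]] tip [[447.3, 159.1, 30.0]]
```

```bash
python3 - <<'E'
from h import *
go(626,35,120,86)
E
```

```text
GO (626, 35, 120, 86) -0.1068 0.0917 0.1394 -0.02 -0.10 94.12 dist 198
```

Request:
send_rows:
  targets: "-0.107 0.092 0.139 0 0 80 50;-0.107 0.092 0.139 0 0 80 50;-0.107 0.092 0.139 0 0 80 50;-0.107 0.092 0.139 0 0 80 50;-0.107 0.092 0.139 0 0 80 50;-0.107 0.092 0.139 0 0 80 50;-0.107 0.092 0.139 0 0 80 50;-0.107 0.092 0.139 0 0 80 50;-0.107 0.092 0.139 0 0 80 50;-0.107 0.092 0.139 0 0 80 50;-0.107 0.092 0.139 0 0 80 50;-0.107 0.092 0.139 0 0 80 50"

```text
time_s: 3.2
ee_pos: [626.3, 35.3, 121.4]
ee_rot: [180.0, -0.0, 100.0]
force: [0.4, 0.1, -0.6]
gripper_width: 45.2
gripper_force: 0.0
```

Request:
send_rows:
  targets: "0 0 0 0 0 14 50;0 0 0 0 0 14 50;0 0 0 0 0 14 50;0 0 0 0 0 14 50"

```text
time_s: 3.53
ee_pos: [626.7, 34.2, 121.2]
ee_rot: [180.0, -0.0, 86.3]
force: [-0.1, 0.4, -0.3]
gripper_width: 45.6
gripper_force: 0.0
```

```bash
python3 - <<'E'
from h import *
f=grab('wrist','w2'); s=env.state(); print(s['ee_pos'],s['ee_rot'],s['time_s'])
print(proj(f,[[s['ee_pos'][0],s['ee_pos'][1],38]]))
im=f['image'];hsv=cv2.cvtColor(im,cv2.COLOR_BGR2HSV)
m=(hsv[...,0]>12)&(hsv[...,0]<32)&(hsv[...,1]>90)&(im[...,2]>50)
for c,a,l in blobs(m,40):
    ys,xs=np.nonzero(l); print(c,a,xs.min(),xs.max(),ys.min(),ys.max())
E
```

```text
[626.70963481  33.93889367 121.1090751 ] [-1.79996738e+02 -9.59985648e-03  8.62911699e+01] 3.5833
[[275.93003016 212.48861125]]
[191.1 298.3] 425 185 200 273 323
[363.9 298.4] 420 355 370 273 323
[103.  343.5] 436 89 115 332 352
[324.  344.7] 4392 176 457 332 353
```

View pics/w2.png

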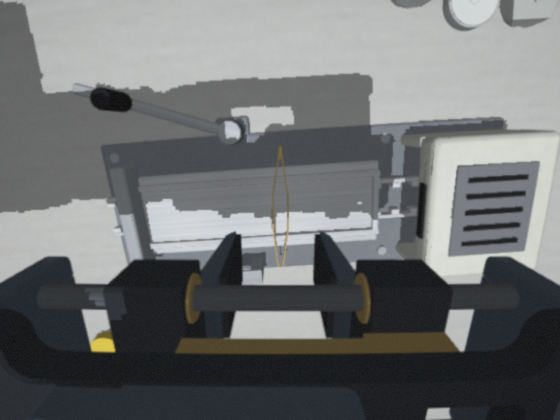

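Wrist view 2 shows the tweezers upright from (280,147) to (281,267). The TCP projects at x=276, so they are slightly toward +x. The deck's left edge runs (141,181)–(377,164), and the sealer base corners are at (105,147) and (505,118).

```bash
python3 - <<'E'
from h import *
f=load('w2')
print('tw',plane(f,[(280,147),(281,267),(280.5,207)],38).round(1).tolist())
print('deck L',plane(f,[(141,181),(377,164)],31).round(1).tolist(),'hood front top',plane(f,[(427,139)],81))
print('base L z12',plane(f,[(105,147),(505,118)],12).round(1).tolist(), 'hinge',plane(f,[(231,130)],45))
t=plane(f,[(280.5,207)],38)[0]; go(t[0],t[1],29.5,86.3)
E
```

```text
tw [[634.5, 96.5, 38.0], [628.2, -25.4, 38.0], [631.5, 39.2, 38.0]]
deck L [[496.1, 72.5, 31.0], [727.0, 74.4, 31.0]] hood front top [[749.26065855  98.71699196  81.        ]]
base L z12 [[455.9, 107.1, 12.0], [863.3, 110.9, 12.0]] hinge [[592.04345629 114.55460836  45.        ]]
GO (np.float64(631.5218996881096), np.float64(39.22799553571936), 29.5, 86.3) 0.0056 0.0045 0.0916 -0.00 -0.01 -0.01 dist 92
```

Request:
send_rows:
  targets: "0.002 0.0047 0.06 0 0 0 50;0.002 0.0047 0.06 0 0 0 50;0.002 0.0047 0.08 0 0 0 50;0.002 0.0047 0.0912 0 0 0 50;0.002 0.0047 0.0912 0 0 0 50;0.002 0.0047 0.0912 0 0 0 10;0.002 0.0047 0.0912 0 0 0 10;0.002 0.0047 0.0912 0 0 0 10;0.002 0.0047 0.0912 0 0 0 10;0.002 0.0047 0.0912 0 0 0 10;0.002 0.0047 0.0912 0 0 0 10;0.002 0.0047 0.0912 0 0 0 10"
  grip_force: 25

```text
time_s: 4.58
ee_pos: [632.1, 34.6, 30.1]
ee_rot: [180.0, -0.0, 86.0]
force: [0.0, 0.1, -0.2]
gripper_width: 9.0
gripper_force: 0.0
```

Request:
send_rows:
  targets: "0 0 0 0 0 0 0;0 0 0 0 0 0 0;0 0 0 0 0 0 0;0 0 0 0 0 0 0"

```text
time_s: 4.92
ee_pos: [631.9, 34.6, 29.7]
ee_rot: [-180.0, -0.0, 86.0]
force: [0.8, -0.1, -0.3]
gripper_width: 0.4
gripper_force: 0.0
```

Request:
send_rows:
  targets: "0 0 -0.02 0 0 0 0;0 0 -0.05 0 0 0 0;0 0 -0.08 0 0 0 0;0 0 -0.1 0 0 0 0;0 0 -0.1 0 0 0 0"

```text
time_s: 5.33
ee_pos: [635.1, 34.8, 135.1]
ee_rot: [179.4, -0.1, 86.0]
force: [1.7, -0.3, 0.3]
gripper_width: 0.1
gripper_force: 0.0
```

```bash
python3 - <<'E'
from h import *
f=grab('side','s1'); s=env.state(); print(s['ee_pos'],s['ee_rot'],s['gripper_width'],s['gripper_force'])
p=proj(f,[s['ee_pos']])[0].astype(int); print(p)
w=grab('wrist','w3')['image']
a=cv2.resize(f['image'][p[1]-60:p[1]+60,p[0]-80:p[0]+80],(400,300)); b=cv2.resize(w,(400,300)); cv2.imwrite('pics/c3.png',np.hstack([a,b]))
go(625,410,130,180)
E
```

```text
[633.57472257  34.70438322 132.42991083] [ 1.79676267e+02 -4.00952291e-02  8.59861764e+01] 0.4470865198239035 0.0
[310 185]
GO (625, 410, 130, 180) 0.3740 -0.0334 0.0004 0.07 0.06 -94.01 dist 375
```

View pics/c3.png

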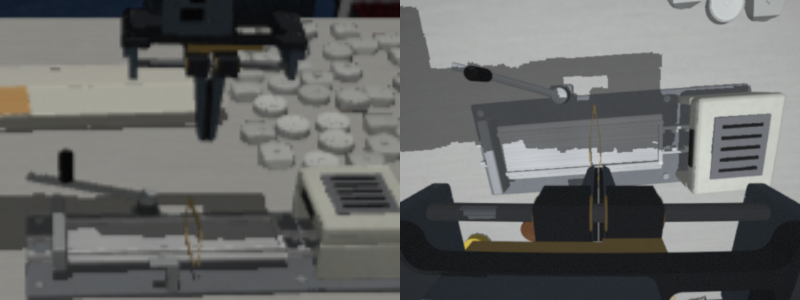

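The fingers closed to 0 and the tweezers are still on the rims, so I need to find out why.

```bash
python3 - <<'E'
from h import *
w=load('w3'); cv2.imwrite('pics/c4.png',np.hstack([cv2.resize(w['image'][130:300,200:340],(480,583)),cv2.resize(load('s1')['image'][185:250,270:350],(320,583),interpolation=cv2.INTER_CUBIC) ])[:583,:800])
for n in ('w2','w3','s1','side0'):
    f=load(n); im=f['image']; hsv=cv2.cvtColor(im,cv2.COLOR_BGR2HSV)
    m=(hsv[...,0]>10)&(hsv[...,0]<30)&(hsv[...,1]>70)
    r=(slice(130,275),slice(230,320)) if n[0]=='w' else (slice(190,250),slice(280,330))
    M=np.zeros_like(m); M[r]=m[r]; ys,xs=np.nonzero(M); print(n,len(xs),xs.min(),xs.max(),ys.min(),ys.max(),xs.mean())
    if n[0]=='w':
        for y in (ys.min(),ys.max(),(ys.min()+ys.max())//2): print(y,xs[ys==y], plane(f,[(xs[ys==y].mean(),y)],36).round(1))
E
```

```text
w2 129 272 287 146 265 278.86821705426354
146 [280] [[634.6  97.3  36. ]]
265 [278] [[625.1 -23.9  36. ]]
205 [] [[nan nan nan]]
w3 122 265 289 147 274 272.9836065573771
147 [271 272 273] [[634.7  96.7  36. ]]
274 [266 267 268 287 288 289] [[630.6 -39.7  36. ]]
210 [] [[nan nan nan]]
s1 34 304 310 204 230 306.5
side0 30 304 309 204 230 306.1666666666667<stdin>:9: RuntimeWarning: Mean of empty slice.
  ret = ret.dtype.type(ret / rcount)
```

View pics/c4.png

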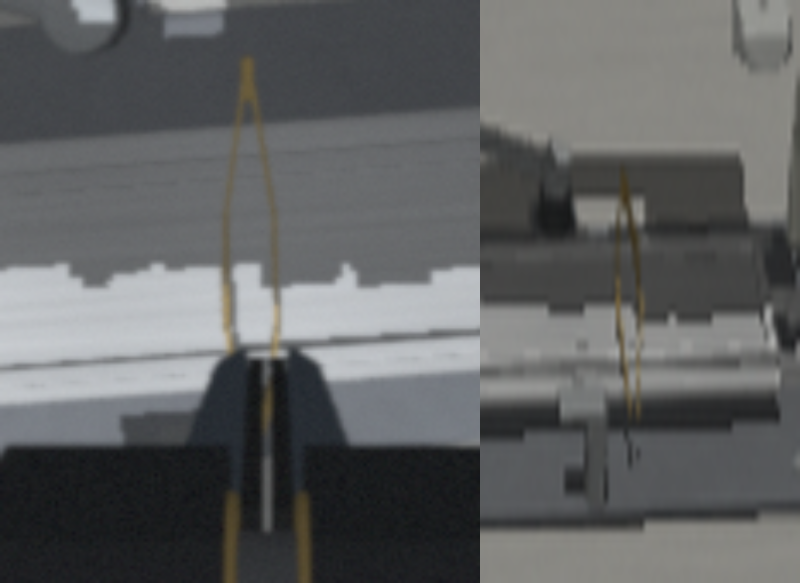

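The tweezers haven't moved and were within a few mm of the fingers sideways, so the height is in doubt. I'll compare the fingertip with the reported TCP numerically in the side view.

```bash
python3 - <<'E'
from h import *
f=grab('side'); s=env.state(); e=s['ee_pos']; print(e, proj(f,[e,e+[0,0,10],e-[0,0,10]]).round(1).tolist())
g=f['image'][...,1]; 
for y in range(160,196): print(y,''.join('#' if v<60 else '.' for v in g[y,290:332]), g[y,308:316])
print(proj(f,[(634.6,97,z) for z in (31,36,41)]).round(1).tolist(), proj(f,[(628,-25,z) for z in (31,36,41)]).round(1).tolist())
E
```

```text
[631.26705651  34.6196552  128.9697871 ] [[309.2, 186.7], [309.4, 183.4], [308.9, 190.0]]
160 .................############............. [32 33 33 24 13 14 28 32]
161 ..................##########.............. [33 34 33 23 11 13 29 33]
162 .................###########.............. [34 34 33 19 10 11 29 33]
163 ..................##########.............. [32 33 34 20 12 12 30 33]
164 ..................##########.............. [33 33 32 22 12 12 30 33]
165 ..................##########.............. [34 33 33 22 13 15 31 32]
166 ..................#########............... [32 32 32 18 12 17 31 33]
167 ..................#########............... [33 33 34 18 13 16 31 33]
168 ..................#########............... [34 33 34 18 11 16 32 33]
169 .................##########............... [32 33 29 16 11 19 32 34]
170 .................##########............... [33 33 29 17 12 22 32 33]
171 .................##########............... [32 33 29 16 13 23 32 34]
172 .................##########............... [32 33 28 16 13 26 34 33]
173 .................##########............... [33 34 26 14 1
[... 1151 characters left out ...]
. [133 133 133 133 134 134 135 134]
189 .......................................... [134 135 135 135 136 136 136 136]
190 .......................................... [134 134 135 135 135 134 134 135]
191 .......................................... [132 132 133 133 134 133 134 133]
192 .......................................... [134 134 134 134 135 136 136 135]
193 .......................................... [136 137 136 135 136 136 135 135]
194 .......................................... [134 135 136 136 136 137 137 135]
195 .......................................... [135 136 135 136 136 137 137 135]
[[305.4, 205.2], [305.5, 203.7], [305.6, 202.3]] [[308.4, 230.1], [308.5, 228.6], [308.7, 227.0]]
```

```bash
python3 - <<'E'
from h import *
f=grab('wrist'); s=env.state(); e=s['ee_pos']; T=R.from_euler('xyz',s['ee_rot'],degrees=True)
print(e,'eye in tool',T.inv().apply(np.array(f['eye'])-e), (T.inv()*R.from_euler('xyz',f['attitude'],degrees=True)).as_euler('xyz',degrees=True))
for p in ([0,0,0],[16,0,0],[16,0,-15],[-16,0,0],[16,13,0],[16,-13,0]): print(p,proj(f,[e+T.apply(p)]).round(1))
g=f['image'][...,1]
for y in range(200,260,3): print(y,''.join('#' if v<60 else '.' for v in g[y,240:320:1]))
t=grab('top'); print(proj(t,[e,e+T.apply([16,0,0]),e+T.apply([-16,0,0])]))
E
```

```text
[630.84679361  34.62538602 128.26889144] eye in tool [  80.30059644    1.55047542 -191.85435781] [1.63639412e+02 1.02264594e-01 8.99621861e+01]
[0, 0, 0] [[274.7 244.9]]
[16, 0, 0] [[274.7 223.5]]
[16, 0, -15] [[274.5 230.9]]
[-16, 0, 0] [[274.8 265.3]]
[16, 13, 0] [[293.4 223.5]]
[16, -13, 0] [[255.9 223.5]]
200 ................................................................................
203 ................................................................................
206 ................................................................................
209 ................................................................................
212 ................................................................................
215 ................................................................................
218 ................................................................................
221 ................................................................................
224 ................................................................................
227 ....................
[... 298 characters left out ...]
.................
239 .......................#############...##############...........................
242 ......................##############...###############..........................
245 ....................##################.#################........................
248 ...................###################.##################.......................
251 .................#####################.###################......................
254 ................#####################..####################.....................
257 ...............######################..#####################....................
[[266.70655245 179.88879133]
 [261.53441918 179.36651252]
 [271.87909019 180.41135694]]
```

```bash
python3 - <<'E'
from h import *
f=load('side0'); e=np.array([146.,556.,193.]); T=R.from_euler('xyz',[180,0,165.3],degrees=True)
for z in (0,-10,-20): print(z,proj(f,[e+T.apply([x,y,z]) for x,y in ((0,46),(0,-46),(0,58),(0,-58))]).round(1).tolist())
g=f['image'].max(2)
for y in range(60,106,2): print(y,''.join('#' if v<50 else '.' for v in g[y,110:190]))
f=load('w2'); e=np.array([626.7,34,121.1]); T=R.from_euler('xyz',[180,0,86.3],degrees=True)
for z in (0,-10,-20): print(z,proj(f,[e+T.apply([x,y,z]) for x in (16,9) for y in (22.8,-22.8,36,-36)]).round(1).tolist())
g=f['image'][...,1]
for y in range(224,256,3): print(y,''.join('#' if v<60 else '.' for v in g[y,205:350]))
E
```

```text
0 [[160.6, 94.3], [149.3, 102.5], [162.0, 93.3], [147.7, 103.6]]
-10 [[160.2, 91.6], [148.8, 99.6], [161.7, 90.6], [147.3, 100.7]]
-20 [[159.9, 88.8], [148.4, 96.8], [161.3, 87.9], [146.9, 97.8]]
60 ################################################################################
62 ######################################################.#########################
64 ########################################################.#######################
66 ################################################################################
68 ################################################################################
70 ################################################################################
72 ################################################################################
74 ################################################################################
76 ################################################################################
78 ################################################################################
80 #############################################################
[... 2377 characters left out ...]
..................................................................#################.................
245 ................####################..........................................................................#####################..............
248 .............#######################..........................................................................#######################............
251 ...........#########################..........................................................................#########################..........
254 .........############################.........................................................................###########################........
```

Both views put the visible fingertips about 15–19 mm above the reported TCP, which explains the closing above the tweezers. I'll go back down open, lower, and watch the force.

Request:
send_rows:
  targets: "0 0 0.04 0 0 0 50;0 0 0.08 0 0 0 50;0 0 0.098 0 0 0 50;0 0 0.098 0 0 0 50;0 0 0.1 0 0 0 50;0 0 0.102 0 0 0 50;0 0 0.104 0 0 0 50;0 0 0.106 0 0 0 50;0 0 0.108 0 0 0 50;0 0 0.108 0 0 0 50;0 0 0.108 0 0 0 50"

```text
time_s: 6.5
ee_pos: [632.1, 34.6, 22.1]
ee_rot: [180.0, -0.0, 86.0]
force: [-0.5, 0.1, 0.0]
gripper_width: 45.7
gripper_force: 0.0
```

```bash
python3 - <<'E'
from h import *
f=grab('side','s2'); s=env.state(); e=s['ee_pos']; print(e,s['force'],s['gripper_width'],proj(f,[e]))
print(proj(f,[(631+d,35,26) for d in (-30,0,30)]).round(1).tolist())
g=f['image'][...,1]
for y in range(192,236,2): print(y,''.join('#' if v<45 else ('+' if v<90 else '.') for v in g[y,280:345]))
E
```

```text
[632.07596571  34.65254549  22.10443372] [-0.53210352  0.84308731  0.59361436] 45.96822339085031 [[306.94904034 220.01804368]]
[[295.9, 219.0], [306.6, 218.8], [317.4, 218.6]]
192 ##+.........+########...............+++###########++++++#######..
194 ##+.........+########.................+###########.........###+..
196 ................+####................+######+..............+##+..
198 ................+####................+#####+.....................
200 ................+####................+#####......................
202 ++++++++++++....+####................######......................
204 +++++++++++++++++####+++++++.........#####+......................
206 +++++#++++++#+++#####+++++++++++++++######++++++++++.............
208 ++++##########+++####+++++++++++++++######++++++++++.............
210 +++###########..+###+.+++++++++++++############++++++++.++++.....
212 +++++++++++++++++###++++++++++++++++#####++++++++++++++++++++++++
214 +++++++++++++++++###+++++++++++++++++####++++++++++++++++++++++++
216 ++++++++++++++++++##+++++++++++++++++###++++++++++++++++++++++++.
218 ++++++++++++++++++++++++++++++++++++++++++++++++++++++++++++++++.
220 +++++++++++++++++++++++++++++++++++++++++++++++++++++++++++++++++
222 ..++++++++.....+++++++++++++++++++++++++++++++++++++..+++++++++++
224 ............................................................++..+
226 .........................+.......................................
228 ...............................................................+.
230 ++++++++++...........++++++++++++++++++#########################+
232 #####++###+++++++++++++####+#########################++++++++++++
234 +............++.+++++++...+++...+++++++++++++.+++++++++++++++++.+
```

Request:
send_rows:
  targets: "0 0 0.002 0 0 0 50;0 0 0.004 0 0 0 50;0 0 0.005 0 0 0 50;0 0 0.006 0 0 0 50;0 0 0.007 0 0 0 50;0 0 0.007 0 0 0 50;0 0 0.007 0 0 0 50"

```text
time_s: 7.13
ee_pos: [631.9, 34.7, 14.7]
ee_rot: [-180.0, -0.0, 86.0]
force: [0.3, 0.1, -0.7]
gripper_width: 45.6
gripper_force: 0.0
```

Request:
send_rows:
  targets: "0 0 0 0 0 0 10;0 0 0 0 0 0 10;0 0 0 0 0 0 10;0 0 0 0 0 0 10;0 0 0 0 0 0 10;0 0 0 0 0 0 10;0 0 0 0 0 0 10;0 0 0 0 0 0 10"
  grip_force: 25

```text
time_s: 7.8
ee_pos: [631.9, 34.7, 14.8]
ee_rot: [-180.0, -0.0, 86.0]
force: [-0.5, 0.2, 0.7]
gripper_width: 15.3
gripper_force: 25.0
```

Request:
send_rows:
  targets: "0 0 -0.01 0 0 0 0;0 0 -0.03 0 0 0 0;0 0 -0.06 0 0 0 0;0 0 -0.09 0 0 0 0;0 0 -0.12 0 0 0 0;0 0 -0.13 0 0 0 0;0 0 -0.13 0 0 0 0"
  grip_force: 30

```text
time_s: 8.38
ee_pos: [634.0, 34.7, 148.7]
ee_rot: [179.6, -0.1, 86.0]
force: [0.0, 0.5, -0.4]
gripper_width: 15.5
gripper_force: 30.0
```

Request:
send_rows:
  targets: "0.03 -0.004 0 0 0 -7 0;0.06 -0.008 0 0 0 -14 0;0.09 -0.012 0 0 0 -21 0;0.12 -0.016 0 0 0 -28 0;0.15 -0.02 0 0 0 -35 0;0.18 -0.024 0 0 0 -42 0;0.21 -0.028 0 0 0 -49 0;0.24 -0.032 0 0 0 -56 0;0.27 -0.036 0 0 0 -63 0;0.3 -0.04 0 0 0 -70 0;0.33 -0.044 0 0 0 -77 0;0.36 -0.0475 0 0 0 -84 0"

```text
time_s: 9.38
ee_pos: [608.4, 397.9, 142.2]
ee_rot: [-179.8, -0.2, 170.3]
force: [0.4, -0.1, 0.1]
gripper_width: 15.9
gripper_force: 30.0
```

Request:
send_rows:
  targets: "0 0 0 0 0 -7 0;0 0 0 0 0 -12.6 0;0 0 0 0 0 -12.6 0;0 0 0 0 0 -12.6 0"

```text
time_s: 9.72
ee_pos: [608.9, 396.6, 142.7]
ee_rot: [-179.9, -0.2, -177.6]
force: [-0.5, -0.1, 0.1]
gripper_width: 15.4
gripper_force: 30.0
```

```bash
python3 - <<'E'
from h import *
f=grab('wrist','w4'); grab('top','t4'); grab('side','s4'); s=env.state(); print(s['ee_pos'],s['ee_rot'],s['gripper_width'],s['gripper_force'])
a=cv2.resize(f['image'],(480,360)); t=load('t4')['image'][140:290,110:220]; cv2.imwrite('pics/c5.png',np.hstack([a,cv2.resize(t,(264,360))]))
E
```

```text
[609.59015343 396.50963608 144.09338774] [-1.79974143e+02 -5.75943854e-02 -1.77536852e+02] 15.707531276796988 29.990454018115997
```

View pics/c5.png

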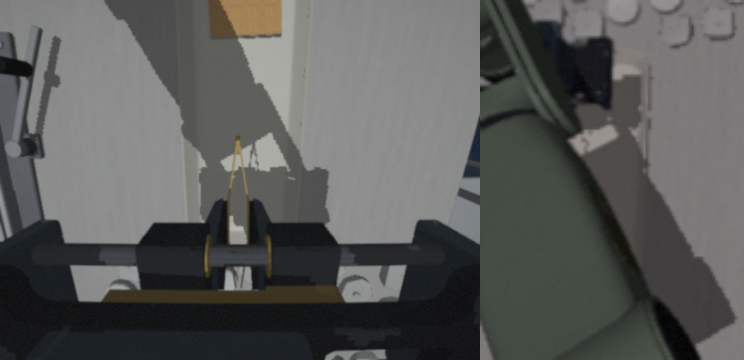

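The tweezers are held and hang over the free part of the tray. I'll lower them.

Request:
send_rows:
  targets: "0 0 0.03 0 0 0 0;0 0 0.06 0 0 0 0;0 0 0.09 0 0 0 0;0 0 0.12 0 0 0 0;0 0 0.135 0 0 0 0;0 0 0.142 0 0 0 0;0 0 0.146 0 0 0 0;0 0 0.149 0 0 0 0;0 0 0.151 0 0 0 0;0 0 0.153 0 0 0 0;0 0 0.154 0 0 0 0;0 0 0.154 0 0 0 0"

```text
time_s: 10.87
ee_pos: [610.0, 397.3, -8.6]
ee_rot: [180.0, 0.1, -177.4]
force: [0.1, -0.3, 0.5]
gripper_width: 15.5
gripper_force: 30.0
```

```bash
python3 - <<'E'
from h import *
s=env.state(); print(s['ee_pos'],s['ee_rot'],s['gripper_width'],s['force'])
E
```

```text
[609.97708988 397.29161833  -8.56813314] [ 1.79965467e+02  5.11976166e-02 -1.77416534e+02] 15.505800024234956 [ 0.07499527 -0.31076156  0.5176536 ]
```

Request:
send_rows:
  targets: "0 0 0.001 0 0 0 0;0 0 0.002 0 0 0 0;0 0 0.003 0 0 0 0;0 0 0.004 0 0 0 0;0 0 0.005 0 0 0 0;0 0 0.005 0 0 0 0"

```text
time_s: 11.37
ee_pos: [609.7, 397.1, -13.2]
ee_rot: [180.0, 0.0, -177.4]
force: [-1.8, -0.9, 4.3]
gripper_width: 15.5
gripper_force: 30.0
```

Request:
send_rows:
  targets: "0 0 0 0 0 0 30;0 0 0 0 0 0 36;0 0 0 0 0 0 36;0 0 0 0 0 0 36;0 0 -0.01 0 0 0 36;0 0 -0.04 0 0 0 36;0 0 -0.08 0 0 0 36;0 0 -0.12 0 0 0 36;0 0 -0.16 0 0 0 50;0 0 -0.2 0 0 0 50;0 0 -0.2 0 0 0 50"

```text
time_s: 12.28
ee_pos: [613.5, 399.5, 197.5]
ee_rot: [179.5, 0.9, -177.4]
force: [-0.6, 1.5, 1.8]
gripper_width: 45.1
gripper_force: 0.0
```

```bash
python3 - <<'E'
from h import *
f=grab('wrist','w5'); s=env.state(); print(s['ee_pos'],s['ee_rot'],s['gripper_width'],s['time_s'])
im=f['image'];hsv=cv2.cvtColor(im,cv2.COLOR_BGR2HSV)
m=(hsv[...,0]>12)&(hsv[...,0]<32)&(hsv[...,1]>80); m[:40]=0; m[262:]=0
ys,xs=np.nonzero(m); 
for y in sorted(set(ys))[::8]: print(y,xs[ys==y].min(),xs[ys==y].max(),plane(f,[(xs[ys==y].mean(),y)],8)[0].round(0))
f=grab('side','s5'); print(proj(f,[(670,400,8),(547,395,8)]))
go(564,-197,200,180)
E
```

```text
[612.19370653 398.62875683 193.13202501] [ 179.63656069    0.63231888 -177.41617569] 45.738433847955825 12.3333
40 247 316 [440. 398.   8.]
138 274 274 [552. 394.   8.]
[[304.63483351 164.34723571]
 [269.96261748 165.23405214]]
GO (564, -197, 200, 180) 0.0734 -0.5919 -0.0129 0.18 0.29 2.59 dist 597
```

Request:
send_rows:
  targets: "0.037 -0.296 0 0 0 1.3 80;0.037 -0.296 0 0 0 1.3 80;0.037 -0.296 0 0 0 1.3 80;0.037 -0.296 0 0 0 1.3 80;0.037 -0.296 0 0 0 1.3 80;0.037 -0.296 0 0 0 1.3 80;0.037 -0.296 0 0 0 1.3 80;0.037 -0.296 0 0 0 1.3 80;0.037 -0.296 0 0 0 1.3 80"

```text
time_s: 13.13
ee_pos: [585.0, 97.1, 184.5]
ee_rot: [-180.0, -0.2, -179.0]
force: [0.6, 0.8, -0.1]
gripper_width: 73.3
gripper_force: 0.0
```

Request:
send_rows:
  targets: "0.037 -0.296 0 0 0 1.3 80;0.037 -0.296 0 0 0 1.3 80;0.037 -0.296 0 0 0 1.3 80;0.037 -0.296 0 0 0 1.3 80;0.037 -0.296 0 0 0 1.3 80;0.037 -0.296 0 0 0 1.3 80;0.037 -0.296 0 0 0 1.3 80;0.037 -0.296 0 0 0 1.3 80;0.037 -0.296 0 0 0 1.3 80;0.037 -0.296 0 0 0 1.3 80;0.037 -0.296 0 0 0 1.3 80"

```text
time_s: 14.05
ee_pos: [556.2, -194.8, 185.1]
ee_rot: [179.9, -0.0, -179.9]
force: [0.6, -0.6, -0.4]
gripper_width: 73.0
gripper_force: 0.0
```

```bash
cat >> h.py <<'E'
def circ(f,z,xmax=560,ymax=260):
    im=f['image']; g=cv2.GaussianBlur(im[...,1],(5,5),1)
    c=cv2.HoughCircles(g[:ymax,:xmax],cv2.HOUGH_GRADIENT,1,25,param1=60,param2=14,minRadius=13,maxRadius=45)
    for x,y,r in (c[0] if c is not None else []):
        p=plane(f,[(x,y),(x+r,y)],z); print('circ',(x,y,r),p[0].round(1),'d %.0f'%(2*np.linalg.norm(p[1]-p[0])),im[int(y),int(x)])
E
python3 - <<'E'
from h import *
f=grab('wrist','w6'); s=env.state(); e=s['ee_pos']; print(e,s['ee_rot'],s['time_s'],proj(f,[[e[0],e[1],14]]))
circ(f,14)
t=grab('top','t6'); side=grab('side','s6')['image']
cv2.imwrite('pics/c6.png',np.hstack([cv2.resize(f['image'],(480,360)),np.vstack([cv2.resize(t['image'][150:290,130:240],(290,180)),cv2.resize(side[140:190,200:330],(290,180))])]))
E
```

```text
[ 556.1953136  -194.81095104  185.36049123] [ 1.79937818e+02 -3.28256601e-02 -1.79867951e+02] 14.1 [[276.99055561 191.34212119]]
circ (np.float32(146.5), np.float32(72.5), np.float32(25.8)) [ 416.2 -345.6   14. ] d 60 [144 119 187]
circ (np.float32(467.5), np.float32(182.5), np.float32(44.4)) [543.6  49.4  14. ] d 120 [176 172 168]
circ (np.float32(495.5), np.float32(162.5), np.float32(44.4)) [517.7  81.6  14. ] d 120 [164 160 157]
circ (np.float32(320.5), np.float32(55.5), np.float32(22.4)) [ 398.9 -145.9   14. ] d 51 [ 75 174 196]
circ (np.float32(342.5), np.float32(153.5), np.float32(19.1)) [ 508.5 -114.5   14. ] d 47 [29 40 55]
circ (np.float32(238.5), np.float32(84.5), np.float32(18.8)) [ 430.  -239.6   14. ] d 44 [207 207 203]
circ (np.float32(160.5), np.float32(190.5), np.float32(18.0)) [ 555.2 -343.4   14. ] d 46 [183 185 181]
circ (np.float32(461.5), np.float32(234.5), np.float32(34.4)) [614.6  54.4  14. ] d 97 [172 169 165]
circ (np.float32(521.5), np.float32(153.5), np.float32(26.6)) [505.9 113.9  14. ] d 72 [156 156 156]
circ (np.float32(457.5), np.float32(159.5), np.floa
[... 465 characters left out ...]
np.float32(461.5), np.float32(113.5), np.float32(15.6)) [459.6  27.   14. ] d 39 [115 109 104]
circ (np.float32(397.5), np.float32(249.5), np.float32(21.0)) [636.2 -31.   14. ] d 58 [113 107 102]
circ (np.float32(507.5), np.float32(194.5), np.float32(17.7)) [559.  106.9  14. ] d 49 [153 155 154]
circ (np.float32(404.5), np.float32(223.5), np.float32(13.6)) [599.  -26.2  14. ] d 37 [145 141 136]
circ (np.float32(369.5), np.float32(183.5), np.float32(21.0)) [545.7 -77.8  14. ] d 54 [160 162 159]
circ (np.float32(433.5), np.float32(237.5), np.float32(17.6)) [618.9  16.2  14. ] d 49 [168 165 162]
circ (np.float32(517.5), np.float32(221.5), np.float32(15.5)) [596.2 129.8  14. ] d 45 [150 146 141]
```

View pics/c6.png

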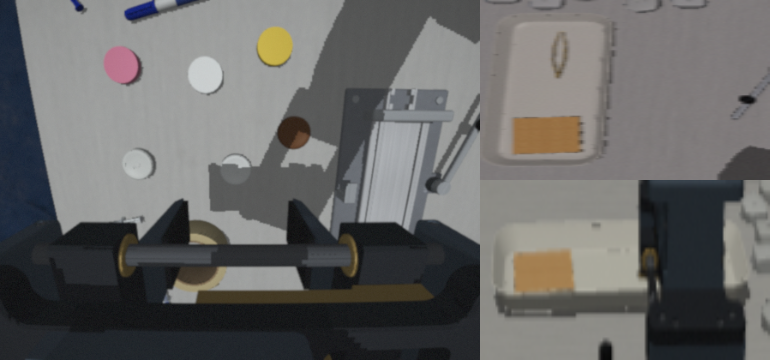

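The tweezers lie flat in the free half of the tray. The first cap is at px (274,196), about (563,-199). I'll grasp it with the tips about 6.5 mm above the table, so the fingers stay clear of the rims when placing.

Request:
send_rows:
  targets: "-0.007 -0.004 0.03 0 0 0 80;-0.007 -0.004 0.07 0 0 0 80;-0.007 -0.004 0.11 0 0 0 80;-0.007 -0.004 0.15 0 0 0 80;-0.007 -0.004 0.18 0 0 0 80;-0.007 -0.004 0.19 0 0 0 80;-0.007 -0.004 0.194 0 0 0 80;-0.007 -0.004 0.194 0 0 0 80;-0.007 -0.004 0.194 0 0 0 80;-0.007 -0.004 0.194 0 0 0 80"

```text
time_s: 15.03
ee_pos: [564.6, -201.5, -6.0]
ee_rot: [-179.9, 0.2, 180.0]
force: [0.9, 0.3, 0.9]
gripper_width: 73.1
gripper_force: 0.0
```

Request:
send_rows:
  targets: "0 0 0 0 0 0 45;0 0 0 0 0 0 45;0 0 0 0 0 0 45;0 0 0 0 0 0 45;0 0 0 0 0 0 45;0 0 0 0 0 0 45;0 0 0 0 0 0 45;0 0 0 0 0 0 45"
  grip_force: 30

```text
time_s: 15.7
ee_pos: [563.3, -200.7, -6.5]
ee_rot: [180.0, 0.1, 180.0]
force: [-2.5, 3.1, 11.2]
gripper_width: 41.0
gripper_force: 5.8
```

The fingers wedged on the cap's edge (width 41), so they were too high. I'll open, go lower and close again.

Request:
send_rows:
  targets: "0 0 -0.004 0 0 0 80;0 0 -0.004 0 0 0 80;0 0 -0.004 0 0 0 80;0 0 -0.004 0 0 0 80;0 0 0.002 0 0 0 80;0 0 0.006 0 0 0 80;0 0 0.006 0 0 0 80;0 0 0.006 0 0 0 80"

```text
time_s: 16.37
ee_pos: [562.3, -200.9, -15.1]
ee_rot: [180.0, -0.1, 180.0]
force: [0.8, -0.2, -0.1]
gripper_width: 73.0
gripper_force: 0.0
```

Request:
send_rows:
  targets: "0 0 0 0 0 0 45;0 0 0 0 0 0 45;0 0 0 0 0 0 45;0 0 0 0 0 0 45;0 0 0 0 0 0 45;0 0 0 0 0 0 45;0 0 0 0 0 0 45;0 0 0 0 0 0 45"
  grip_force: 30

```text
time_s: 17.03
ee_pos: [562.9, -201.1, -14.1]
ee_rot: [-180.0, 0.0, 180.0]
force: [0.3, -0.8, 1.5]
gripper_width: 45.2
gripper_force: 30.0
```

Request:
send_rows:
  targets: "0 0 -0.02 0 0 0 40;0 0 -0.05 0 0 0 40;0 0 -0.09 0 0 0 40;0 0 -0.13 0 0 0 40;0 0 -0.15 0 0 0 40;0 0 -0.15 0 0 0 40"

```text
time_s: 17.53
ee_pos: [566.1, -202.3, 141.7]
ee_rot: [-179.8, 0.6, 180.0]
force: [0.9, -0.9, 0.3]
gripper_width: 44.9
gripper_force: 30.0
```

Request:
send_rows:
  targets: "-0.02 0.03 0 0 0 0 40;-0.04 0.06 0 0 0 0 40;-0.06 0.09 0 0 0 0 40;-0.08 0.12 0 0 0 0 40;-0.1 0.15 0 0 0 0 40;-0.12 0.18 0 0 0 0 40;-0.127 0.21 0 0 0 -0.5 40;-0.127 0.233 0 0 0 -0.5 40;-0.127 0.233 0 0 0 -0.5 40;-0.127 0.233 0 0 0 -0.5 40;-0.127 0.233 0 0 0 -0.5 40"

```text
time_s: 18.45
ee_pos: [689.2, 31.3, 134.6]
ee_rot: [-180.0, -0.1, -179.5]
force: [-0.0, -0.0, 0.8]
gripper_width: 45.3
gripper_force: 30.0
```

```bash
python3 - <<'E'
from h import *
f=grab('wrist','w7'); s=env.state(); e=s['ee_pos']; print(e,s['ee_rot'],s['gripper_width'],s['gripper_force'],s['time_s'])
cv2.imwrite('pics/c7.png',cv2.resize(f['image'][:280,120:440],None,fx=2.1,fy=2.1))
grab('side','s7')
E
```

```text
[689.34043193  30.83719652 135.02869371] [-1.79971859e+02 -7.25363555e-02 -1.79559824e+02] 44.54653909296762 29.999933768995106 18.5
```

View pics/c7.png

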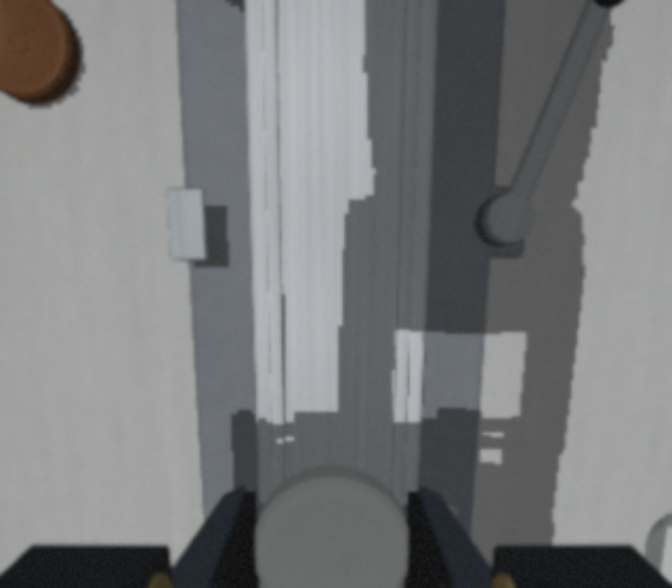

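Wrist view 7 shows the cap held squarely between the fingers, its centre at column 333 of the crop. The trough's centre line is at about column 341, so the tool must go about 4.5 mm to +y.

```bash
python3 - <<'E'
from h import *
f=load('w7'); C=lambda l,z: plane(f,np.array(l)/2.1+[120,0],z).round(1).tolist()
print('hinge z34,45,56',[C([(505,222)],z)[0] for z in (34,45,56)])
print('deck L/R z26..31',C([(249,100),(434.5,100),(255,300),(428,300)],28))
print('catch',C([(188,188),(188,262)],32))
g=f['image'][...,1].astype(int)
for y in (50,100,140,165,190): print(y,g[y,225:340].tolist())
e=np.array([689.3,30.8,135.0]); print(proj(f,[e+[0,0,15],[689.3,30.8,28],[689,35,28]]))
E
```

```text
hinge z34,45,56 [[589.9, 109.6, 34.0], [590.7, 106.7, 45.0], [591.5, 103.7, 56.0]]
deck L/R z26..31 [[539.5, -5.7, 28.0], [538.7, 76.0, 28.0], [626.0, -4.9, 28.0], [625.2, 77.3, 28.0]]
catch [[576.7, -33.5, 32.0], [608.8, -35.1, 32.0]]
50 [112, 110, 110, 112, 113, 111, 115, 114, 114, 115, 114, 117, 136, 156, 172, 179, 181, 179, 177, 177, 166, 169, 178, 177, 177, 172, 159, 147, 163, 175, 178, 177, 181, 184, 185, 184, 180, 181, 182, 182, 178, 175, 178, 181, 183, 184, 178, 175, 179, 179, 181, 180, 180, 179, 178, 177, 179, 178, 176, 175, 175, 177, 179, 180, 181, 182, 177, 177, 175, 156, 117, 99, 98, 96, 97, 98, 99, 96, 98, 98, 99, 98, 98, 98, 98, 95, 88, 92, 96, 97, 97, 95, 96, 91, 94, 97, 97, 100, 99, 97, 91, 81, 67, 64, 63, 65, 61, 62, 64, 62, 65, 62, 60, 62, 63]
100 [66, 66, 75, 98, 110, 115, 113, 114, 114, 113, 114, 116, 113, 118, 149, 169, 176, 178, 177, 176, 174, 174, 175, 174, 172, 170, 166, 155, 143, 162, 173, 177, 179, 179, 182, 181, 180, 178, 179, 179, 176, 170, 172, 174, 177, 175, 177, 173, 173, 172, 175, 173, 176, 175, 171, 169, 173, 172, 171, 167, 151, 114, 100, 100, 99, 95,
[... 1232 characters left out ...]
10, 113, 112, 111, 113, 112, 111, 111, 112, 109, 111]
190 [109, 108, 109, 111, 112, 111, 111, 113, 113, 113, 113, 114, 113, 112, 114, 112, 119, 150, 169, 174, 173, 172, 171, 171, 168, 174, 173, 171, 165, 141, 127, 157, 169, 174, 175, 175, 176, 173, 172, 174, 175, 173, 172, 171, 173, 173, 177, 174, 174, 175, 172, 171, 171, 172, 172, 157, 117, 97, 95, 96, 96, 97, 96, 98, 93, 94, 99, 100, 100, 94, 96, 95, 97, 97, 97, 95, 99, 97, 97, 96, 100, 115, 144, 164, 177, 176, 172, 164, 156, 171, 180, 177, 178, 175, 167, 142, 102, 104, 112, 109, 110, 110, 109, 108, 110, 111, 109, 110, 111, 110, 108, 111, 109, 109, 110]
[[276.05680185 251.72395571]
 [276.66380762 204.45792387]
 [280.64109034 204.21959815]]
```

Request:
send_rows:
  targets: "-0.0015 0.0023 0.03 0 0 0.2 40;-0.0015 0.0023 0.06 0 0 0.2 40;-0.0015 0.0023 0.09 0 0 0.2 40;-0.0015 0.0023 0.1 0 0 0.2 40;-0.0015 0.0023 0.105 0 0 0.2 40;-0.0015 0.0023 0.105 0 0 0.2 40;-0.0015 0.0023 0.105 0 0 0.2 40;-0.0015 0.0023 0.105 0 0 0.2 40"

```text
time_s: 19.22
ee_pos: [692.9, 34.0, 33.0]
ee_rot: [180.0, 0.2, -179.7]
force: [0.2, -0.1, 0.3]
gripper_width: 45.2
gripper_force: 30.0
```

```bash
cat >> h.py <<'E'
def deckmid(f,rows):
    """middle column of the deck by outermost strong gradients either side of the tool plane"""
    g=cv2.GaussianBlur(f['image'][...,1],(3,3),0).astype(float); d=np.gradient(g,axis=1); out=[]
    for y in rows: out.append((y,[int(x) for x in np.argsort(-abs(d[y,150:420]))[:0]]))
    return out
E
python3 - <<'E'
from h import *
f=grab('wrist','w8'); s=env.state(); e=s['ee_pos']; print(e,s['ee_rot'],s['gripper_width'],s['force'])
g=f['image'][...,1].astype(int)
for y in (60,110,150,180): print(y,'L',g[y,195:240].tolist(),'R',g[y,315:365].tolist())
for y in (212,220,228): print(y,g[y,225:335:2].tolist())
E
```

```text
[692.72174654  34.14629749  32.89352367] [ 179.9887276     0.21682387 -179.72618442] 44.682772355484815 [0.80152924 0.18742218 0.49401832]
60 L [120, 120, 121, 123, 122, 121, 122, 121, 122, 122, 122, 122, 121, 122, 122, 123, 129, 145, 167, 182, 186, 189, 190, 187, 189, 186, 185, 184, 178, 176, 182, 184, 181, 182, 181, 181, 179, 165, 138, 153, 180, 185, 185, 183, 186] R [101, 103, 104, 103, 102, 105, 102, 100, 92, 90, 96, 104, 104, 101, 102, 100, 100, 99, 99, 101, 103, 104, 106, 106, 103, 104, 105, 105, 104, 96, 92, 77, 69, 70, 69, 68, 70, 67, 70, 68, 68, 68, 68, 68, 69, 70, 70, 68, 68, 69]
110 L [68, 70, 68, 71, 77, 97, 118, 121, 122, 121, 121, 123, 121, 124, 121, 122, 123, 122, 122, 133, 155, 176, 186, 190, 192, 192, 192, 189, 187, 187, 185, 185, 191, 190, 188, 185, 184, 184, 183, 163, 136, 161, 180, 184, 188] R [104, 105, 105, 105, 106, 102, 97, 94, 97, 105, 105, 105, 102, 103, 102, 101, 99, 101, 106, 107, 105, 105, 105, 106, 106, 103, 99, 94, 86, 74, 70, 69, 69, 71, 70, 74, 74, 71, 73, 72, 71, 69, 71, 71, 72, 70, 73, 69, 72, 70]
150 L [121, 119, 120, 120, 120, 121, 121, 123, 122, 
[... 1001 characters left out ...]
101, 105, 104, 104, 105, 104, 106, 107, 104, 103, 104, 108, 108, 103, 106, 176, 188, 191, 190, 189, 189, 195, 177, 173, 193, 187, 183, 150, 197, 195, 190]
220 [105, 103, 102, 102, 107, 104, 102, 96, 103, 103, 105, 106, 106, 104, 105, 104, 104, 104, 103, 105, 103, 105, 103, 102, 101, 103, 102, 103, 103, 102, 105, 105, 103, 101, 103, 106, 106, 103, 105, 105, 103, 105, 103, 105, 105, 108, 98, 100, 106, 104, 103, 107, 106, 106, 106]
228 [183, 182, 180, 121, 105, 104, 105, 99, 100, 101, 100, 105, 103, 102, 102, 101, 94, 92, 92, 95, 99, 103, 110, 109, 113, 112, 111, 112, 112, 110, 111, 107, 101, 95, 95, 91, 90, 94, 103, 106, 104, 107, 103, 103, 103, 105, 93, 104, 103, 100, 100, 104, 107, 105, 105]
```

Request:
send_rows:
  targets: "0.002 0.0003 0.006 0 0 0 40;0.002 0.0003 0.01 0 0 0 40;0.002 0.0003 0.013 0 0 0 40;0.002 0.0003 0.015 0 0 0 40;0.002 0.0003 0.017 0 0 0 40;0.002 0.0003 0.017 0 0 0 40;0.002 0.0003 0.017 0 0 0 40"

```text
time_s: 19.85
ee_pos: [689.3, 34.5, 13.6]
ee_rot: [180.0, -0.0, -179.7]
force: [0.1, 0.3, -0.1]
gripper_width: 45.1
gripper_force: 30.0
```

Request:
send_rows:
  targets: "0 0 0.001 0 0 0 52;0 0 0.001 0 0 0 56;0 0 0.001 0 0 0 60;0 0 0.001 0 0 0 64;0 0 0.001 0 0 0 64;0 0 -0.01 0 0 0 64;0 0 -0.04 0 0 0 64;0 0 -0.08 0 0 0 64;0 0 -0.12 0 0 0 80;0 0 -0.15 0 0 0 80;0 0 -0.15 0 0 0 80"

```text
time_s: 20.77
ee_pos: [693.5, 34.7, 173.5]
ee_rot: [180.0, 0.9, -179.7]
force: [1.1, -0.7, 0.9]
gripper_width: 72.3
gripper_force: 0.0
```

```bash
python3 - <<'E'
from h import *
t=grab('top','t9'); s=grab('side','s9'); st=env.state(); print(st['ee_pos'],st['time_s'],st['gripper_width'])
cv2.imwrite('pics/c9.png',np.hstack([cv2.resize(t['image'][110:280,220:410],(400,358)),cv2.resize(s['image'][170:360,190:410],(400,358))]))
go(554,-343,170,180)
E
```

```text
[690.12423428  34.58800673 166.38065726] 20.8667 72.91754312108422
GO (554, -343, 170, 180) 0.1380 -0.3769 -0.0043 0.01 0.25 0.29 dist 401
```

View pics/c9.png

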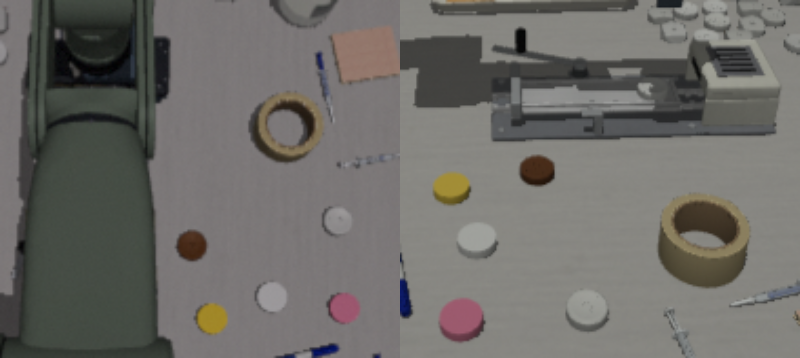

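The first cap lies flat at the front of the trough, and the other two haven't moved. Next is the cap at (554,-343).

Request:
send_rows:
  targets: "0.138 -0.377 -0.004 0 0.25 0.3 80;0.138 -0.377 -0.004 0 0.25 0.3 80;0.138 -0.377 -0.004 0 0.25 0.3 80;0.138 -0.377 -0.004 0 0.25 0.3 80;0.138 -0.377 -0.004 0 0.25 0.3 80;0.138 -0.377 -0.004 0 0.25 0.3 80;0.138 -0.377 -0.004 0 0.25 0.3 80;0.138 -0.377 -0.004 0 0.25 0.3 80;0.138 -0.377 -0.004 0 0.25 0.3 80;0.138 -0.377 -0.004 0 0.25 0.3 80;0.138 -0.377 -0.004 0 0.25 0.3 80;0.138 -0.377 -0.004 0 0.25 0.3 80"

```text
time_s: 21.87
ee_pos: [551.6, -343.9, 165.8]
ee_rot: [179.9, -0.4, 179.8]
force: [0.4, 0.9, -0.1]
gripper_width: 72.8
gripper_force: 0.0
```

```bash
cat >> h.py <<'E'
def cap(f,tool,z=14):
    """white circle nearest the tool's foot"""
    im=f['image']; g=cv2.GaussianBlur(im[...,1],(5,5),1); best=[]
    for x,y,r in cv2.HoughCircles(g[:270],cv2.HOUGH_GRADIENT,1,15,param1=50,param2=11,minRadius=14,maxRadius=34)[0]:
        p=plane(f,[(x,y),(x+r,y)],z); d=2*np.linalg.norm(p[1]-p[0]); c=im[int(y),int(x)]
        if 40<d<54 and np.ptp(c.astype(int))<20: best.append((np.linalg.norm(p[0][:2]-tool[:2]),(x,y,r),p[0].round(1),round(d),c))
    for b in sorted(best,key=lambda b:b[0])[:3]: print(b)
E
python3 - <<'E'
from h import *
f=grab('wrist','w10'); s=env.state(); e=s['ee_pos']; print(e,s['ee_rot'],s['time_s']); cap(f,e); go(554,-343,-14.5,180)
E
```

```text
[ 552.30072306 -342.72210383  166.07479803] [179.85401964  -0.38983403 179.9165047 ] 21.9167
(np.float64(4.105283952146624), (np.float32(275.5), np.float32(198.5), np.float32(17.4)), array([ 555.3, -345.5,   14. ]), 42, array([176, 178, 175], dtype=uint8))
(np.float64(138.24455844661415), (np.float32(382.5), np.float32(229.5), np.float32(15.9)), array([ 595.5, -211.4,   14. ]), 41, array([ 99, 100,  99], dtype=uint8))
(np.float64(157.75407397973686), (np.float32(369.5), np.float32(89.5), np.float32(22.4)), array([ 431.7, -241. ,   14. ]), 50, array([214, 214, 210], dtype=uint8))
GO (554, -343, -14.5, 180) -0.0029 -0.0007 0.1806 0.15 -0.39 -0.08 dist 181
```

Request:
send_rows:
  targets: "-0.003 -0.002 0.04 0 -0.4 0 80;-0.003 -0.002 0.08 0 -0.4 0 80;-0.003 -0.002 0.12 0 -0.4 0 80;-0.003 -0.002 0.15 0 -0.4 0 80;-0.003 -0.002 0.17 0 -0.4 0 80;-0.003 -0.002 0.175 0 -0.4 0 80;-0.003 -0.002 0.178 0 -0.4 0 80;-0.003 -0.002 0.18 0 -0.4 0 80;-0.003 -0.002 0.18 0 -0.4 0 80;-0.003 -0.002 0.18 0 -0.4 0 80;-0.003 -0.002 0.18 0 -0.4 0 80"

```text
time_s: 22.83
ee_pos: [556.3, -345.6, -10.7]
ee_rot: [-179.9, 0.3, 180.0]
force: [0.0, 0.5, -0.2]
gripper_width: 73.1
gripper_force: 0.0
```

Request:
send_rows:
  targets: "0 0 0 0 0 0 45;0 0 0 0 0 0 45;0 0 0 0 0 0 45;0 0 0 0 0 0 45;0 0 0 0 0 0 45;0 0 0 0 0 0 45;0 0 0 0 0 0 45;0 0 0 0 0 0 40"
  grip_force: 30

```text
time_s: 23.5
ee_pos: [555.4, -345.2, -12.2]
ee_rot: [-180.0, 0.2, 180.0]
force: [0.2, 0.4, 1.5]
gripper_width: 43.8
gripper_force: 30.0
```

Request:
send_rows:
  targets: "0 0 -0.02 0 0 0 40;0 0 -0.05 0 0 0 40;0 0 -0.08 0 0 0 40;0 0 -0.11 0 0 0 40;0 0 -0.12 0 0 0 40;0 0 -0.12 0 0 0 40"

```text
time_s: 24.0
ee_pos: [556.8, -346.2, 110.9]
ee_rot: [-179.8, 0.5, 180.0]
force: [1.0, -0.5, 0.2]
gripper_width: 43.7
gripper_force: 30.0
```

Request:
send_rows:
  targets: "-0.007 0.034 0 0 0 0 40;-0.014 0.07 0 0 0 0 40;-0.021 0.105 0 0 0 0 40;-0.028 0.14 0 0 0 0 40;-0.035 0.175 0 0 0 0 40;-0.042 0.21 0 0 0 0 40;-0.05 0.245 0 0 0 0 40;-0.057 0.28 0 0 0 0 40;-0.064 0.315 0 0 0 0 40;-0.07 0.35 0 0 0 -0.3 40;-0.0765 0.38 0 0 0 -0.3 40;-0.0765 0.38 0 0 0 -0.3 40"

```text
time_s: 25.0
ee_pos: [631.3, 40.4, 105.3]
ee_rot: [179.9, -0.0, -179.4]
force: [1.0, 0.3, -0.1]
gripper_width: 43.5
gripper_force: 30.0
```

```bash
python3 - <<'E'
from h import *
s=env.state(); print(s['ee_pos'],s['ee_rot'],s['gripper_width']); go(632,34.5,32,-179.7)
E
```

```text
[631.26522942  40.41424864 105.25346966] [ 1.79850923e+02 -2.22214123e-02 -1.79444575e+02] 43.52880604321112
GO (632, 34.5, 32, -179.7) -0.0007 -0.0061 0.0732 0.15 -0.02 0.26 dist 73
```

Request:
send_rows:
  targets: "0 -0.004 0.02 0 0 0 40;0 -0.004 0.04 0 0 0 40;0 -0.004 0.06 0 0 0 40;0 -0.004 0.07 0 0 0 40;0 -0.004 0.073 0 0 0 40;0 -0.004 0.073 0 0 0 40;0 -0.004 0.073 0 0 0 40"

```text
time_s: 25.58
ee_pos: [632.3, 30.6, 35.2]
ee_rot: [180.0, 0.2, -179.7]
force: [-0.4, -0.6, -0.1]
gripper_width: 43.8
gripper_force: 30.0
```

```bash
cat >> h.py <<'E'
def edges(f,rows,lo=195,hi=365):
    g=cv2.GaussianBlur(f['image'][...,1],(3,3),0).astype(float); d=np.gradient(g,axis=1)
    for y in rows:
        L=d[y,lo:240]; Rr=d[y,318:hi]; l=lo+int(L.argmax()); r=318+int(Rr.argmin()); print(y,'L',l,round(L.max()),'R',r,round(Rr.min()),'mid',(l+r)/2)
E
python3 - <<'E'
from h import *
f=grab('wrist','w11'); s=env.state(); e=s['ee_pos']; print(e,s['ee_rot'],s['gripper_width'])
g=f['image'][...,1].astype(int)
for y in (60,100,140,170,200): print(y,'L',g[y,200:240].tolist(),'R',g[y,318:365].tolist())
go(632,34.5,15,-179.7)
E
```

```text
[632.66202602  30.63656494  35.73984376] [ 179.99707821    0.24613587 -179.7255997 ] 44.080828734504664
60 L [122, 123, 120, 122, 121, 122, 122, 119, 122, 119, 119, 118, 120, 121, 121, 122, 121, 135, 160, 181, 190, 194, 194, 196, 195, 194, 194, 194, 195, 191, 189, 197, 199, 197, 194, 196, 192, 185, 161, 138] R [104, 105, 107, 106, 108, 107, 105, 104, 104, 97, 90, 97, 105, 110, 109, 106, 104, 105, 103, 100, 98, 101, 107, 108, 106, 108, 105, 105, 105, 102, 99, 90, 75, 68, 67, 64, 68, 69, 67, 66, 69, 67, 68, 66, 66, 66, 69]
100 L [121, 123, 123, 124, 123, 123, 124, 121, 122, 124, 121, 123, 124, 126, 124, 124, 126, 123, 123, 136, 162, 184, 193, 197, 200, 201, 198, 199, 196, 197, 196, 192, 195, 199, 198, 196, 197, 196, 190, 167] R [107, 107, 111, 108, 108, 107, 104, 103, 96, 91, 102, 108, 110, 106, 105, 103, 104, 101, 99, 101, 108, 109, 108, 109, 107, 107, 106, 106, 99, 89, 76, 70, 68, 68, 68, 69, 67, 67, 70, 69, 68, 69, 68, 68, 68, 71, 66]
140 L [123, 124, 123, 123, 124, 123, 124, 123, 124, 122, 125, 122, 120, 123, 121, 122, 123, 120, 122, 123, 122, 130, 160, 184, 192, 196, 199, 198, 197
[... 482 characters left out ...]
5, 105, 103, 97, 90, 98, 107, 106, 105, 100, 102, 101, 99, 100, 105, 103, 106, 107, 104, 106, 104, 104, 98, 88, 78, 69, 69, 71, 71, 72, 71, 70, 70, 72, 68, 71, 69, 69, 69, 70, 72, 70, 71, 69, 67]
200 L [67, 67, 67, 67, 68, 67, 71, 68, 70, 69, 67, 82, 110, 120, 124, 124, 126, 122, 124, 125, 124, 124, 125, 125, 129, 164, 185, 192, 193, 197, 196, 195, 194, 192, 187, 178, 189, 194, 189, 190] R [189, 190, 189, 178, 156, 149, 179, 195, 193, 189, 187, 185, 180, 176, 188, 191, 192, 190, 190, 192, 191, 185, 175, 152, 128, 121, 125, 124, 125, 124, 119, 121, 120, 124, 123, 122, 123, 124, 123, 123, 123, 125, 125, 124, 120, 124, 124]
GO (632, 34.5, 15, -179.7) 0.0007 0.0039 0.0207 0.00 0.25 -0.03 dist 21
```

Request:
send_rows:
  targets: "0.0007 0.0035 0.004 0 0.2 0 40;0.0007 0.0035 0.008 0 0.2 0 40;0.0007 0.0035 0.012 0 0.2 0 40;0.0007 0.0035 0.015 0 0.2 0 40;0.0007 0.0035 0.018 0 0.2 0 40;0.0007 0.0035 0.019 0 0.2 0 40;0.0007 0.0035 0.019 0 0.2 0 40;0.0007 0.0035 0.019 0 0.2 0 40"

```text
time_s: 26.3
ee_pos: [631.3, 34.3, 15.9]
ee_rot: [-180.0, -0.1, -179.7]
force: [0.1, -0.7, -0.6]
gripper_width: 44.2
gripper_force: 30.0
```

Request:
send_rows:
  targets: "0 0 0.001 0 0 0 40;0 0 0.001 0 0 0 52;0 0 0.001 0 0 0 56;0 0 0.001 0 0 0 60;0 0 0.001 0 0 0 64;0 0 0.001 0 0 0 64;0 0 -0.02 0 0 0 64;0 0 -0.06 0 0 0 64;0 0 -0.1 0 0 0 64;0 0 -0.14 0 0 0 80;0 0 -0.15 0 0 0 80;0 0 -0.15 0 0 0 80"

```text
time_s: 27.3
ee_pos: [633.8, 34.4, 170.5]
ee_rot: [180.0, 0.5, -179.7]
force: [-0.9, 0.3, -0.2]
gripper_width: 72.2
gripper_force: 0.0
```

```bash
python3 - <<'E'
from h import *
f=grab('wrist','w12'); s=env.state(); e=s['ee_pos']; print(e,s['ee_rot'],s['time_s']); cap(f,e,40)
go(432,-240,165,180)
E
```

```text
[631.99315852  34.33489387 167.31306125] [ 1.79991340e+02  1.36072377e-01 -1.79713446e+02] 27.35
(np.float64(28.073770187942262), (np.float32(267.5), np.float32(173.5), np.float32(19.4)), array([606. ,  23.6,  40. ]), 43, array([180, 176, 172], dtype=uint8))
(np.float64(58.93764482426167), (np.float32(277.5), np.float32(244.5), np.float32(18.3)), array([690.9,  35.2,  40. ]), 44, array([105, 105, 103], dtype=uint8))
(np.float64(98.4881282823369), (np.float32(334.5), np.float32(125.5), np.float32(20.5)), array([554.3,  94.9,  40. ]), 44, array([67, 63, 61], dtype=uint8))
GO (432, -240, 165, 180) 0.2014 -0.2733 0.0018 0.01 0.14 0.29 dist 340
```

Request:
send_rows:
  targets: "0.2 -0.274 0.002 0 0 0.3 80;0.2 -0.274 0.002 0 0 0.3 80;0.2 -0.274 0.002 0 0 0.3 80;0.2 -0.274 0.002 0 0 0.3 80;0.2 -0.274 0.002 0 0 0.3 80;0.2 -0.274 0.002 0 0 0.3 80;0.2 -0.274 0.002 0 0 0.3 80;0.2 -0.274 0.002 0 0 0.3 80;0.2 -0.274 0.002 0 0 0.3 80;0.2 -0.274 0.002 0 0 0.3 80;0.2 -0.274 0.002 0 0 0.3 80;0.2 -0.274 0.002 0 0 0.3 80"

```text
time_s: 28.35
ee_pos: [433.0, -239.4, 163.0]
ee_rot: [179.9, -0.1, -180.0]
force: [-0.5, 0.4, 0.1]
gripper_width: 72.7
gripper_force: 0.0
```

```bash
python3 - <<'E'
from h import *
f=grab('wrist','w13'); s=env.state(); e=s['ee_pos']; print(e,s['ee_rot'],s['time_s']); cap(f,e)
t=grab('top','t13'); im=t['image']; 
for p in ((690,35),(632,34.5),(575,34.5),(563,-199),(555,-344),(432,-240)):
    u=proj(t,[(*p,40 if p[1]>0 else 14)])[0].round().astype(int); print(p,u,im[u[1]-1:u[1]+2,u[0]-1:u[0]+2,1].mean().round())
s2=grab('side','s13')['image']; cv2.imwrite('pics/c13.png',np.hstack([cv2.resize(im[110:280,220:410],(400,358)),cv2.resize(s2[190:250,230:410],(400,133*2))]) if 0 else np.hstack([cv2.resize(im[130:260,230:350],(390,422)),cv2.resize(s2[180:260,230:350],(400,422))]))
go(432,-241,-13.5,180)
E
```

```text
[ 433.32266101 -239.34569297  163.26866499] [ 1.79931116e+02 -1.05890775e-01 -1.79906310e+02] 28.4
(np.float64(1.557209274376654), (np.float32(277.5), np.float32(194.5), np.float32(18.5)), array([ 431.9, -238.8,   14. ]), 44, array([193, 192, 188], dtype=uint8))
(np.float64(212.78195327679606), (np.float32(105.5), np.float32(121.5), np.float32(20.4)), array([ 347. , -433.8,   14. ]), 47, array([154, 154, 153], dtype=uint8))
(np.float64(226.9759268371783), (np.float32(448.5), np.float32(242.5), np.float32(18.5)), array([493.9, -20.6,  14. ]), 49, array([115, 109, 104], dtype=uint8))
(690, 35) [268 170] 143.0
(632, 34.5) [267 186] 137.0
(575, 34.5) [267 203] 129.0
(563, -199) [337 211] 118.0
(555, -344) [380 214] 56.0
(432, -240) [349 250] 28.0
GO (432, -241, -13.5, 180) 0.0012 -0.0017 0.1772 0.04 -0.08 0.11 dist 177
```

View pics/c13.png

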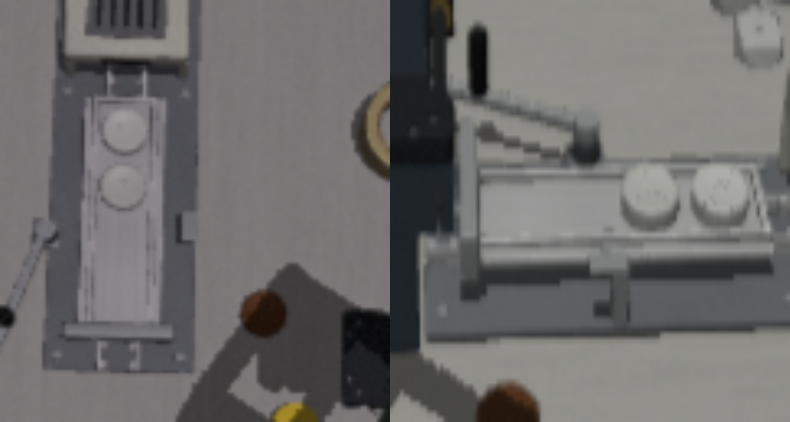

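Both caps sit flat and centred in the trough, at crop (123,130) and (123,187). Now the third.

Request:
send_rows:
  targets: "0.001 0 0.04 0 0 0 80;0.001 0 0.08 0 0 0 80;0.001 0 0.12 0 0 0 80;0.001 0 0.15 0 0 0 80;0.001 0 0.17 0 0 0 80;0.001 0 0.175 0 0 0 80;0.001 0 0.177 0 0 0 80;0.001 0 0.179 0 0 0 80;0.001 0 0.179 0 0 0 80;0.001 0 0.179 0 0 0 80;0.001 0 0.179 0 0 0 80"

```text
time_s: 29.42
ee_pos: [432.5, -241.1, -13.7]
ee_rot: [-179.9, 0.1, 180.0]
force: [-0.3, 0.4, -0.5]
gripper_width: 73.0
gripper_force: 0.0
```

Request:
send_rows:
  targets: "0 0 0 0 0 0 45;0 0 0 0 0 0 45;0 0 0 0 0 0 45;0 0 0 0 0 0 45;0 0 0 0 0 0 45;0 0 0 0 0 0 45;0 0 0 0 0 0 45;0 0 0 0 0 0 40"
  grip_force: 30

```text
time_s: 30.08
ee_pos: [431.6, -240.7, -14.8]
ee_rot: [-180.0, -0.0, 180.0]
force: [0.2, -0.2, 1.8]
gripper_width: 45.4
gripper_force: 30.0
```

Request:
send_rows:
  targets: "0 0 -0.02 0 0 0 40;0 0 -0.05 0 0 0 40;0 0 -0.08 0 0 0 40;0 0 -0.11 0 0 0 40;0 0 -0.12 0 0 0 40;0 0 -0.12 0 0 0 40;0 0 -0.12 0 0 0 40"

```text
time_s: 30.67
ee_pos: [431.4, -240.5, 104.6]
ee_rot: [180.0, -0.1, 180.0]
force: [-0.4, 0.3, -1.1]
gripper_width: 45.1
gripper_force: 30.0
```

```bash
python3 - <<'E'
from h import *
s=env.state(); print(s['ee_pos'],s['ee_rot'],s['gripper_width']); go(574,34.2,107,-179.7)
E
```

```text
[ 431.35501931 -240.46268772  104.58314568] [ 1.79985957e+02 -6.25533264e-02  1.79984278e+02] 45.14763471252576
GO (574, 34.2, 107, -179.7) -0.1426 0.2747 -0.0025 0.01 -0.06 -0.32 dist 310
```

Request:
send_rows:
  targets: "-0.016 0.03 0 0 0 0 40;-0.032 0.06 0 0 0 0 40;-0.048 0.09 0 0 0 0 40;-0.064 0.12 0 0 0 0 40;-0.08 0.15 0 0 0 0 40;-0.096 0.185 0 0 0 0 40;-0.112 0.215 0 0 0 -0.3 40;-0.13 0.245 0 0 0 -0.3 40;-0.1425 0.275 0 0 0 -0.3 40;-0.1425 0.275 0 0 0 -0.3 40;-0.1425 0.275 0 0 0 -0.3 40;-0.1425 0.275 0 0 0 -0.3 40"

```text
time_s: 31.67
ee_pos: [572.6, 33.9, 102.8]
ee_rot: [-180.0, -0.3, -179.7]
force: [0.4, -0.4, -0.2]
gripper_width: 45.1
gripper_force: 30.0
```

Request:
send_rows:
  targets: "0 0 0.03 0 0 0 40;0 0 0.06 0 0 0 40;0 0 0.072 0 0 0 40;0 0 0.072 0 0 0 40;0 0 0.072 0 0 0 40;0 0 0.072 0 0 0 40"

```text
time_s: 32.17
ee_pos: [574.7, 33.4, 33.8]
ee_rot: [-180.0, 0.0, -179.8]
force: [0.0, -0.8, 0.6]
gripper_width: 45.5
gripper_force: 30.0
```

```bash
python3 - <<'E'
from h import *
f=grab('wrist','w14'); s=env.state(); e=s['ee_pos']; print(e,s['ee_rot'],s['gripper_width']); edges(f,(90,120,150,180,200))
go(574,34.2,13,-179.7)
E
```

```text
[575.03328651  33.66378632  34.19800752] [ 1.79996243e+02  8.39737742e-02 -1.79766331e+02] 45.394496874314015
90 L 208 1 R 324 -1 mid 266.0
120 L 227 12 R 341 -8 mid 284.0
150 L 238 22 R 340 -10 mid 289.0
180 L 219 24 R 338 -11 mid 278.5
200 L 220 23 R 337 -11 mid 278.5
GO (574, 34.2, 13, -179.7) 0.0011 0.0005 0.0212 0.00 0.08 -0.07 dist 21
```

Request:
send_rows:
  targets: "0.001 0.0002 0.004 0 0 0 40;0.001 0.0002 0.008 0 0 0 40;0.001 0.0002 0.012 0 0 0 40;0.001 0.0002 0.016 0 0 0 40;0.001 0.0002 0.019 0 0 0 40;0.001 0.0002 0.0205 0 0 0 40;0.001 0.0002 0.0205 0 0 0 40;0.001 0.0002 0.0205 0 0 0 40"

```text
time_s: 32.88
ee_pos: [573.2, 34.5, 12.4]
ee_rot: [180.0, -0.1, -179.7]
force: [-0.4, -0.1, 0.7]
gripper_width: 45.3
gripper_force: 30.0
```

Request:
send_rows:
  targets: "0 0 0 0 0 0 40;0 0 0 0 0 0 52;0 0 0 0 0 0 56;0 0 0 0 0 0 60;0 0 0 0 0 0 64;0 0 0 0 0 0 64;0 0 -0.02 0 0 0 64;0 0 -0.06 0 0 0 64;0 0 -0.1 0 0 0 64;0 0 -0.14 0 0 0 40;0 0 -0.15 0 0 0 0;0 0 -0.15 0 0 0 0"

```text
time_s: 33.88
ee_pos: [575.7, 34.6, 166.6]
ee_rot: [180.0, 0.5, -179.7]
force: [-0.7, -0.9, -0.1]
gripper_width: 40.9
gripper_force: 0.0
```

```bash
python3 - <<'E'
from h import *
s=env.state(); print(s['ee_pos'],s['time_s'],s['gripper_width']); go(420,34,160,-179.8)
E
```

```text
[575.74989993  34.56173857 166.60489331] 33.8833 40.91256986568356
GO (420, 34, 160, -179.8) 0.1558 0.0002 0.0054 0.02 0.45 0.08 dist 156
```

Request:
send_rows:
  targets: "0.156 0 0.005 0 0.4 0 0;0.156 0 0.005 0 0.4 0 0;0.156 0 0.005 0 0.4 0 0;0.156 0 0.005 0 0.4 0 0;0.156 0 0.005 0 0.4 0 0;0.156 0 0.005 0 0.4 0 0;0.156 0 0.005 0 0.4 0 0;0.156 0 0.005 0 0.4 0 0"

```text
time_s: 34.55
ee_pos: [418.3, 33.7, 157.1]
ee_rot: [180.0, -0.5, -179.7]
force: [-0.5, -0.2, -0.7]
gripper_width: 0.4
gripper_force: 0.0
```

```bash
python3 - <<'E'
from h import *
f=grab('top','t15'); w=grab('wrist','w15'); sd=grab('side','s15'); s=env.state(); e=s['ee_pos']; print(e,s['gripper_width'])
im=f['image']; b=cv2.resize(im[150:260,240:300],None,fx=5,fy=5,interpolation=cv2.INTER_CUBIC)
for x,y,r in cv2.HoughCircles(cv2.GaussianBlur(b[...,1],(5,5),1),cv2.HOUGH_GRADIENT,1,50,param1=60,param2=16,minRadius=28,maxRadius=42)[0]:
    p=plane(f,[(x/5+240,y/5+150)],40)[0]; print('top circ',p.round(1),'r px',r/5)
g=w['image'][...,1].astype(int)
for c in (250,278,306): print(c,[(r,int(g[r,c])) for r in range(150,262,4)])
go(425,34.3,12,-179.8)
E
```

```text
[418.13811207  33.71671008 157.20859875] 0.2077335462175008
top circ [629.9  33.   40. ] r px 6.62
top circ [693.5  33.9  40. ] r px 7.62
top circ [742.3  32.9  40. ] r px 6.4
top circ [587.3 116.6  40. ] r px 5.7200003
250 [(150, 149), (154, 148), (158, 150), (162, 148), (166, 150), (170, 148), (174, 150), (178, 148), (182, 149), (186, 151), (190, 151), (194, 150), (198, 84), (202, 85), (206, 83), (210, 83), (214, 84), (218, 64), (222, 57), (226, 59), (230, 57), (234, 58), (238, 59), (242, 58), (246, 58), (250, 60), (254, 66), (258, 75)]
278 [(150, 149), (154, 150), (158, 149), (162, 150), (166, 148), (170, 148), (174, 151), (178, 149), (182, 151), (186, 150), (190, 150), (194, 148), (198, 102), (202, 83), (206, 85), (210, 81), (214, 83), (218, 62), (222, 60), (226, 55), (230, 57), (234, 44), (238, 32), (242, 38), (246, 37), (250, 36), (254, 38), (258, 42)]
306 [(150, 82), (154, 83), (158, 84), (162, 84), (166, 82), (170, 83), (174, 84), (178, 85), (182, 84), (186, 84), (190, 82), (194, 85), (198, 86), (202, 84), (206, 85), (210, 81), (214, 81), (218, 65), (222, 60), (226, 60), (230, 60), (234, 57), (238, 55), (242, 58), (246, 60), (250, 62), (254, 66), (258, 71)]
GO (425, 34.3, 12, -179.8) -0.0081 0.0005 0.1451 0.00 -0.48 0.08 dist 145
```

```bash
python3 - <<'E'
from h import *
a=load('side0');b=load('s15'); cv2.imwrite('pics/c15.png',cv2.resize(b['image'][185:250,230:380],(750,325),interpolation=cv2.INTER_CUBIC))
for x in (574,631,689): 
    u=proj(b,[(x,33.5,40)])[0].round().astype(int); print(x,u,a['image'][u[1]-3:u[1]+4,u[0]-4:u[0]+5,1].mean(),b['image'][u[1]-3:u[1]+4,u[0]-4:u[0]+5,1].mean())
E
```

```text
574 [286 215] 129.0952380952381 160.74603174603175
631 [307 215] 116.41269841269842 152.3968253968254
689 [328 215] 127.33333333333333 155.77777777777777
```

View pics/c15.png

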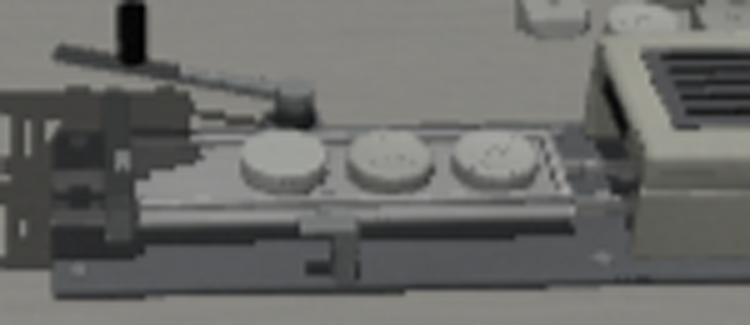

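Request:
send_rows:
  targets: "-0.007 0.0005 0.03 0 -0.4 0 0;-0.007 0.0005 0.06 0 -0.4 0 0;-0.007 0.0005 0.09 0 -0.4 0 0;-0.007 0.0005 0.12 0 -0.4 0 0;-0.007 0.0005 0.135 0 -0.4 0 0;-0.007 0.0005 0.145 0 -0.4 0 0;-0.007 0.0005 0.145 0 -0.4 0 0;-0.007 0.0005 0.145 0 -0.4 0 0"

```text
time_s: 35.37
ee_pos: [423.4, 34.2, 12.1]
ee_rot: [180.0, -0.1, -179.7]
force: [0.1, -0.8, 0.1]
gripper_width: 0.2
gripper_force: 0.0
```

All three caps lie flat in one row. The fingers are closed behind the push block on the centre line, so I'll push now.

Request:
send_rows:
  targets: "-0.01 0 0 0 0 0 0;-0.02 0 0 0 0 0 0;-0.028 0 0 0 0 0 0;-0.034 0 0 0 0 0 0;-0.04 0 0 0 0 0 0;-0.046 0 0 0 0 0 0;-0.053 0 0 0 0 0 0;-0.06 0 0 0 0 0 0;-0.067 0 0 0 0 0 0;-0.074 0 0 0 0 0 0;-0.081 0 0 0 0 0 0;-0.088 0 0 0 0 0 0"

```text
time_s: 36.37
ee_pos: [511.7, 34.7, 12.4]
ee_rot: [180.0, -0.1, -179.7]
force: [-2.8, -0.4, -0.1]
gripper_width: 0.0
gripper_force: 1.5
```

Request:
send_rows:
  targets: "-0.006 0 0 0 0 0 0;-0.012 0 0 0 0 0 0;-0.018 0 0 0 0 0 0;-0.024 0 0 0 0 0 0;-0.03 0 0 0 0 0 0;-0.036 0 0 0 0 0 0;-0.042 0 0 0 0 0 0;-0.048 0 0 0 0 0 0;-0.052 0 0 0 0 0 0;-0.052 0 0 0 0 0 0"

```text
time_s: 37.2
ee_pos: [565.0, 34.9, 12.6]
ee_rot: [180.0, 0.1, -179.7]
force: [-0.4, 0.5, -0.2]
gripper_width: 0.6
gripper_force: 0.2
```

```bash
python3 - <<'E'
from h import *
f=grab('side','s16'); s=env.state(); print(s['ee_pos'],s['force'],s['torque'])
g=f['image'][...,1].astype(int)
for x in (560,585,600,620,640,660,689): 
    u=proj(f,[(x,33.5,40)])[0].round().astype(int); print(x,u,g[u[1]-1:u[1]+2,u[0]-1:u[0]+2].mean().round(),end='; ')
for z in (30,48): print(z,[(x,int(g[tuple(proj(f,[(x,0,z)])[0].round().astype(int)[::-1])])) for x in range(470,640,6)])
E
```

```text
[564.84669345  34.98543418  12.6956383 ] [0.2614616  0.02657353 0.33974268] [0.04613452 0.05512473 0.00624071]
560 [281 215] 33.0; 585 [290 215] 42.0; 600 [296 215] 64.0; 620 [303 215] 70.0; 640 [310 215] 70.0; 660 [317 215] 138.0; 689 [328 215] 161.0; 30 [(470, 125), (476, 112), (482, 124), (488, 147), (494, 135), (500, 116), (506, 119), (512, 144), (518, 155), (524, 141), (530, 150), (536, 139), (542, 43), (548, 52), (554, 53), (560, 46), (566, 59), (572, 55), (578, 46), (584, 49), (590, 66), (596, 66), (602, 73), (608, 75), (614, 109), (620, 111), (626, 112), (632, 110), (638, 108)]
48 [(470, 90), (476, 80), (482, 79), (488, 77), (494, 76), (500, 77), (506, 77), (512, 77), (518, 77), (524, 73), (530, 77), (536, 76), (542, 76), (548, 76), (554, 76), (560, 75), (566, 78), (572, 76), (578, 68), (584, 50), (590, 60), (596, 57), (602, 70), (608, 70), (614, 70), (620, 71), (626, 70), (632, 70), (638, 70)]
```

Request:
send_rows:
  targets: "-0.005 -0.0003 0 0 0 0 0;-0.01 -0.0003 0 0 0 0 0;-0.015 -0.0003 0 0 0 0 0;-0.019 -0.0003 0 0 0 0 0;-0.022 -0.0003 0 0 0 0 0;-0.024 -0.0003 0 0 0 0 0;-0.024 -0.0003 0 0 0 0 0"

```text
time_s: 37.83
ee_pos: [578.6, 34.6, 10.2]
ee_rot: [-180.0, -1.2, -179.7]
force: [-16.3, 0.0, 3.9]
gripper_width: 0.6
gripper_force: 8.0
```

Request:
send_rows:
  targets: "-0.001 0 0 0 0 0 0;-0.002 0 0 0 0 0 0;-0.003 0 0 0 0 0 0;-0.004 0 0 0 0 0 0;-0.005 0 0 0 0 0 0;-0.006 0 0 0 0 0 0"

```text
time_s: 38.33
ee_pos: [578.7, 34.6, 9.2]
ee_rot: [-180.0, -1.8, -179.7]
force: [-26.0, 1.1, 7.2]
gripper_width: 0.4
gripper_force: 13.4
```

Request:
send_rows:
  targets: "0.006 0 0 0 0 0 0;0.02 0 0 0 0 0 0;0.03 0 0 0 0 0 0;0.03 0 -0.03 0 0 0 0;0.03 0 -0.07 0 0 0 0;0.03 0 -0.11 0 0 0 0;0.03 0 -0.15 0 0 0 0;0 0 -0.17 0 0 0 0;-0.03 0 -0.17 0 0 0 0;-0.07 0 -0.17 0 0 0 0;-0.1 0 -0.17 0 0 0 0;-0.1 0 -0.17 0 0 0 0"

```text
time_s: 39.33
ee_pos: [699.5, 35.2, 181.5]
ee_rot: [180.0, 0.3, -179.7]
force: [-0.7, -0.4, -1.0]
gripper_width: 0.5
gripper_force: 0.0
```

```bash
python3 - <<'E'
from h import *
f=grab('wrist','w17'); sd=grab('side','s17'); s=env.state(); e=s['ee_pos']; print(e,s['ee_rot'],s['force'])
im=f['image']; g=cv2.GaussianBlur(im[...,1],(5,5),1)
for x,y,r in cv2.HoughCircles(g[:270],cv2.HOUGH_GRADIENT,1,15,param1=50,param2=14,minRadius=14,maxRadius=34)[0]:
    p=plane(f,[(x,y),(x+r,y)],40); d=2*np.linalg.norm(p[1]-p[0])
    if 38<d<56 and abs(p[0][1]-34)<20: print((x,y,r),p[0].round(1),round(d),im[int(y),int(x)])
for c in (240,262,278,294,315):
    print(c,[(r,int(plane(f,[(c,r)],50)[0][0]),int(g[r,c])) for r in range(120,230,4)])
E
```

```text
[694.45706148  35.21469354 181.63812114] [ 1.79997579e+02 -1.84846665e-02 -1.79722386e+02] [-0.40815216 -0.41213066 -0.02736475]
(np.float32(272.5), np.float32(178.5), np.float32(19.3)) [678.9  29.7  40. ] 44 [182 180 177]
240 [(120, 614, 75), (124, 618, 115), (128, 622, 116), (132, 626, 112), (136, 631, 111), (140, 635, 108), (144, 639, 108), (148, 643, 108), (152, 648, 108), (156, 652, 107), (160, 656, 105), (164, 661, 104), (168, 665, 103), (172, 669, 103), (176, 674, 103), (180, 678, 102), (184, 683, 103), (188, 688, 102), (192, 692, 85), (196, 697, 87), (200, 702, 90), (204, 706, 90), (208, 711, 91), (212, 716, 90), (216, 721, 89), (220, 726, 89), (224, 730, 90), (228, 735, 99)]
262 [(120, 614, 112), (124, 618, 169), (128, 622, 170), (132, 626, 171), (136, 631, 172), (140, 635, 172), (144, 639, 173), (148, 643, 173), (152, 648, 173), (156, 652, 173), (160, 656, 173), (164, 661, 173), (168, 665, 172), (172, 669, 172), (176, 674, 165), (180, 678, 160), (184, 683, 180), (188, 687, 181), (192, 692, 181), (196, 697, 156), (200, 701, 100), (204, 706, 134), (208, 711, 90), (212, 716, 9
[... 750 characters left out ...]
1), (172, 669, 90), (176, 674, 89), (180, 678, 89), (184, 683, 96), (188, 687, 98), (192, 692, 98), (196, 697, 98), (200, 701, 97), (204, 706, 93), (208, 711, 88), (212, 715, 89), (216, 720, 89), (220, 725, 89), (224, 730, 88), (228, 735, 84)]
315 [(120, 614, 63), (124, 618, 63), (128, 622, 62), (132, 626, 62), (136, 630, 62), (140, 634, 61), (144, 639, 61), (148, 643, 89), (152, 647, 103), (156, 651, 101), (160, 656, 100), (164, 660, 99), (168, 665, 98), (172, 669, 99), (176, 674, 99), (180, 678, 101), (184, 683, 99), (188, 687, 87), (192, 692, 58), (196, 696, 58), (200, 701, 58), (204, 706, 58), (208, 711, 58), (212, 715, 57), (216, 720, 58), (220, 725, 58), (224, 730, 58), (228, 735, 56)]
```

The carriage stopped hard, with force rising to 26 N and no further travel. The block's rear face is at about x = 600 after about 124 mm of travel, which fits fully home. The latch will confirm it. Now moving above the knob.

```bash
python3 - <<'E'
from h import *
go(490,143,150,180)
E
```

```text
GO (490, 143, 150, 180) 0.2039 0.1088 0.0317 0.00 -0.02 0.28 dist 233
```

Request:
send_rows:
  targets: "0.204 0.109 0.03 0 0 0.3 55;0.204 0.109 0.03 0 0 0.3 55;0.204 0.109 0.03 0 0 0.3 55;0.204 0.109 0.03 0 0 0.3 55;0.204 0.109 0.03 0 0 0.3 55;0.204 0.109 0.03 0 0 0.3 55;0.204 0.109 0.03 0 0 0.3 55;0.204 0.109 0.03 0 0 0.3 55;0.204 0.109 0.03 0 0 0.3 55;0.204 0.109 0.03 0 0 0.3 55"

```text
time_s: 40.27
ee_pos: [490.0, 142.9, 153.1]
ee_rot: [180.0, 0.1, 179.9]
force: [-0.1, 0.5, -0.2]
gripper_width: 50.0
gripper_force: 0.0
```

```bash
python3 - <<'E'
from h import *
f=grab('wrist','w18'); sd=grab('side','s18'); t=grab('top','t18'); s=env.state(); e=s['ee_pos']; print(e,s['ee_rot'],s['gripper_width'])
im=f['image']; m=im.max(2)<45; m[232:]=0
for c,a,l in blobs(m,60):
    ys,xs=np.nonzero(l); print('dark',c,a,xs.min(),xs.max(),ys.min(),ys.max(),plane(f,[c],51)[0].round(1))
print(proj(f,[(495,145,70),(495,145,32)]).round(1).tolist())
im=sd['image']; m=im.max(2)<45; m[:150]=0; m[230:]=0; m[:,:220]=0;m[:,300:]=0
for c,a,l in blobs(m,15):
    ys,xs=np.nonzero(l); print('side dark',c,a,xs.min(),xs.max(),ys.min(),ys.max(),'z51 at y',plane(sd,[c],51)[0].round(1))
E
```

```text
[489.67183608 142.81176009 152.48903664] [ 1.79993320e+02 -2.18609928e-02  1.79920860e+02] 50.0784365119438
dark [ 85.5 208.5] 91 77 90 197 222 [493.3 -60.9  51. ]
dark [280.7 209.3] 320 273 289 198 220 [494.4 146.7  51. ]
[[279.2, 215.2], [279.0, 205.2]]
side dark [255.5 154. ] 108 250 261 150 158 z51 at y [496.5 396.4  51. ]
side dark [255.9 191.3] 68 253 259 185 198 z51 at y [492.8 145.1  51. ]
side dark [288.4 208.9] 25 284 292 207 211 z51 at y [580.4  48.2  51. ]
side dark [268.4 212.4] 54 255 280 211 213 z51 at y [524.4  32.2  51. ]
```

Request:
send_rows:
  targets: "-0.004 0.0022 0.04 0 0 0 55;-0.004 0.0022 0.08 0 0 0 55;-0.004 0.0022 0.105 0 0 0 55;-0.004 0.0022 0.115 0 0 0 55;-0.004 0.0022 0.1185 0 0 0 55;-0.004 0.0022 0.1185 0 0 0 55;-0.004 0.0022 0.1185 0 0 0 55"

```text
time_s: 41.0
ee_pos: [494.2, 145.7, 35.3]
ee_rot: [180.0, 0.1, 180.0]
force: [-0.8, -0.5, 0.9]
gripper_width: 50.2
gripper_force: 0.0
```

Request:
send_rows:
  targets: "0 0 0 0 0 0 15;0 0 0 0 0 0 15;0 0 0 0 0 0 15;0 0 0 0 0 0 15;0 0 0 0 0 0 15;0 0 0 0 0 0 15;0 0 0 0 0 0 15;0 0 0 0 0 0 15;0 0 0 0 0 0 15"
  grip_force: 12

```text
time_s: 41.75
ee_pos: [492.7, 145.6, 34.3]
ee_rot: [180.0, -0.0, 180.0]
force: [-1.1, -0.1, 4.3]
gripper_width: 17.6
gripper_force: 12.0
```

```bash
python3 - <<'E'
from h import *
s=env.state(); e=s['ee_pos']; print(e,s['force'])
k=e[:2]; h=np.array([0,112.3]); h[1]=112.3; dy=k[1]-h[1]; hx=k[0]+np.sqrt(1e4-dy*dy); phi0=np.pi/2+np.arcsin(dy/100); print('hinge',hx,'phi',phi0)
P=lambda p: np.array([hx-100*np.sin(p),112.3-100*np.cos(p)])
out=[rel([*P(p),e[2]]) for p in np.linspace(phi0,0,21)[1:]]
print('; '.join('%.4f %.4f'%(o[0],o[1]) for o in out))
E
```

```text
[492.70878511 145.59194646  34.30668804] [-1.10665867 -0.14942478  4.29273901]
hinge 587.0043115146616 phi 1.9101942962515968
0.0027 -0.0091; 0.0046 -0.0185; 0.0056 -0.0280; 0.0056 -0.0376; 0.0047 -0.0471; 0.0030 -0.0564; 0.0003 -0.0656; -0.0032 -0.0745; -0.0075 -0.0830; -0.0127 -0.0910; -0.0186 -0.0986; -0.0251 -0.1055; -0.0323 -0.1118; -0.0401 -0.1173; -0.0484 -0.1221; -0.0570 -0.1261; -0.0661 -0.1292; -0.0753 -0.1315; -0.0848 -0.1328; -0.0943 -0.1333
```

Request:
send_rows:
  targets: "0.0027 -0.0091 0 0 0 0 15;0.0046 -0.0185 0 0 0 0 15;0.0056 -0.028 0 0 0 0 15;0.0056 -0.0376 0 0 0 0 15;0.0047 -0.0471 0 0 0 0 15;0.003 -0.0564 0 0 0 0 15;0.0003 -0.0656 0 0 0 0 15;-0.0032 -0.0745 0 0 0 0 15;-0.0075 -0.083 0 0 0 0 15;-0.0127 -0.091 0 0 0 0 15;-0.0127 -0.091 0 0 0 0 15;-0.0127 -0.091 0 0 0 0 15"

```text
time_s: 42.75
ee_pos: [505.9, 53.4, 33.9]
ee_rot: [-180.0, -0.0, 179.9]
force: [-1.7, -1.4, 4.4]
gripper_width: 17.5
gripper_force: 12.0
```

Request:
send_rows:
  targets: "-0.0059 -0.0076 0 0 0 0 15;-0.0124 -0.0145 0 0 0 0 15;-0.0196 -0.0208 0 0 0 0 15;-0.0274 -0.0263 0 0 0 0 15;-0.0357 -0.0311 0 0 0 0 15;-0.0443 -0.0351 0 0 0 0 15;-0.0534 -0.0382 0 0 0 0 15;-0.0626 -0.0405 0 0 0 0 15;-0.0721 -0.0418 0 0 0 0 15;-0.0816 -0.0423 0 0 0 0 15;-0.0816 -0.0423 0 0 0 0 15;-0.0816 -0.0423 0 0 0 0 15"

```text
time_s: 43.75
ee_pos: [587.7, 12.2, 33.8]
ee_rot: [180.0, -0.1, 180.0]
force: [-1.4, 1.9, 4.2]
gripper_width: 17.3
gripper_force: 12.0
```

Request:
send_rows:
  targets: "-0.002 0 0 0 0 0 15;-0.004 0 0 0 0 0 15;-0.006 0 0 0 0 0 15;-0.006 0 0 0 0 0 15"

```text
time_s: 44.08
ee_pos: [588.0, 12.2, 33.5]
ee_rot: [-180.0, -0.7, 180.0]
force: [-13.1, 1.6, 11.5]
gripper_width: 17.6
gripper_force: 12.0
```

```bash
python3 - <<'E'
from h import *
sd=grab('side','s20'); s=env.state(); print(s['ee_pos'],s['force'],s['gripper_width'])
E
```

```text
[587.98193394  12.17477119  33.50345856] [-11.57483579   2.53238016  11.28396447] 17.163525848090664
```

Request:
send_rows:
  targets: "0.005 0 0 0 0 0 15;0.005 0 0 0 0 0 40;0.005 0 0 0 0 0 45;0.005 0 0 0 0 0 45;0.005 0 -0.02 0 0 0 45;0.005 0 -0.06 0 0 0 45;0.005 0 -0.1 0 0 0 45;0.005 0 -0.14 0 0 0 45;0.005 0 -0.15 0 0 0 45;0.005 0 -0.15 0 0 0 45"

```text
time_s: 44.97
ee_pos: [591.0, 11.9, 187.9]
ee_rot: [-180.0, 0.5, 180.0]
force: [0.4, 0.3, 0.7]
gripper_width: 40.9
gripper_force: 0.0
```

```bash
python3 - <<'E'
from h import *
f=grab('wrist','w21'); s=env.state(); e=s['ee_pos']; print(e,s['ee_rot'],s['force'],s['time_s'])
im=f['image']; m=im.max(2)<45; m[235:]=0
for c,a,l in blobs(m,60):
    ys,xs=np.nonzero(l); print('dark',c,a,xs.min(),xs.max(),ys.min(),ys.max(),plane(f,[c],51)[0].round(1))
print('expected knob',proj(f,[(588,12.3,70),(588,12.3,32)]).round(1).tolist())
g=im[...,1].astype(int)
for y in (90,60,-20,-33): print('y',y,[(x,int(g[tuple(proj(f,[(x,y+1.5,32)])[0].round().astype(int)[::-1])])) for x in range(564,616,3)])
sd=grab('side','s21'); im=sd['image']; m=im.max(2)<45; m[:180]=0; m[235:]=0; m[:,:230]=0;m[:,320:]=0
for c,a,l in blobs(m,12): print('side dark',c,a,plane(sd,[c],51)[0].round(1))
E
```

```text
[589.12614693  11.93111278 184.95073714] [-1.79983387e+02  1.46516902e-01  1.79984747e+02] [ 0.49374647 -0.62774688  0.76272354] 45.0167
dark [277.9 194.4] 251 270 285 184 204 [588.4  12.7  51. ]
expected knob [[277.6, 198.0], [277.6, 190.4]]
y 90 [(564, 116), (567, 117), (570, 116), (573, 117), (576, 117), (579, 116), (582, 106), (585, 146), (588, 91), (591, 75), (594, 67), (597, 68), (600, 67), (603, 75), (606, 80), (609, 83), (612, 84), (615, 74)]
y 60 [(564, 116), (567, 114), (570, 115), (573, 117), (576, 118), (579, 110), (582, 111), (585, 156), (588, 154), (591, 124), (594, 68), (597, 67), (600, 71), (603, 80), (606, 87), (609, 83), (612, 84), (615, 80)]
y -20 [(564, 122), (567, 121), (570, 120), (573, 120), (576, 114), (579, 84), (582, 120), (585, 162), (588, 157), (591, 97), (594, 67), (597, 66), (600, 70), (603, 81), (606, 86), (609, 87), (612, 85), (615, 79)]
y -33 [(564, 121), (567, 120), (570, 119), (573, 119), (576, 112), (579, 99), (582, 153), (585, 153), (588, 117), (591, 82), (594, 82), (597, 84), (600, 84), (603, 83), (606, 81), (609, 88), (612, 104), (615, 108)]
side dark [291.9 216. ] 108 [586.8  13.1  51. ]
side dark [260.8 214.7] 149 [503.5  21.6  51. ]
side dark [260.4 223.9] 13 [501.1 -21.3  51. ]
side dark [311.4 232.4] 64 [629.6 -62.4  51. ]
```

```bash
python3 - <<'E'
from h import *
t=grab('top','t22'); im=t['image']; hsv=cv2.cvtColor(im,cv2.COLOR_BGR2HSV)
m=(hsv[...,0]>8)&(hsv[...,0]<32)&(hsv[...,1]>50); m[:, :135]=0; m[:,185:]=0; m[:160]=0; m[285:]=0
for c,a,l in blobs(cv2.dilate(m.astype(np.uint8),np.ones((3,3))),15):
    ys,xs=np.nonzero(l); print(c,a,plane(t,[(c[0],ys.min()),(c[0],ys.max())],8).round(0).tolist())
f=load('w17'); w=load('s21')['image']; sd=load('s21')
for x in (690,697,705): u=proj(sd,[(x,33.5,40)])[0].round().astype(int); print('cap c',x,u,w[u[1]-1:u[1]+2,u[0]-1:u[0]+2,1].mean())
E
```

```text
[160.  195.2] 143 [[654.0, 399.0, 8.0], [544.0, 390.0, 8.0]]
[154.7 254.8] 866 [[450.0, 399.0, 8.0], [349.0, 390.0, 8.0]]
cap c 690 [328 215] 78.88888888888889
cap c 697 [331 215] 125.77777777777777
cap c 705 [334 215] 161.22222222222223
```

```bash
python3 -c "
from workcell import env
print(env.job_done())"
```

```text
the job is handed in; nothing more can be done
None
```

I handed in the job with the tweezers flat in the free half of the tray, all three white caps flat in one row in the trough, the carriage pushed home and the latch shut in its catch; final checks were from camera measurements, and no verdict came back.

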